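# Thread the drying rod through the floating-bush plates and hang them up

## Task

Take the rod by its handle from the two-forked stand, feel its tip gently through the slotted bushes of all three bearing plates while they stand in the slotted rack (the bushes float sideways, so never force it: keep well under 20 N), then lift all three out together on the rod. Hang the loaded rod back in both forks of the stand with the three plates hanging between the forks, let go, and leave the jar, screwdriver and wood offcut where they are.

Things in the scene. Friction and masses are not known exactly. Their poses are not given: they have to be found in the camera images.
- rod: Loose rod, 60 g. Origin on the shank's axis midway between flange and tip; x along it to the tip, z up. Steel shank 8 mm in diameter from x = -90 mm (22 mm flange) to +90 mm; the last 1.5 mm tapers to 6 mm. It starts lying in the stand's forks, axis 100 mm above the table, x along the stand's x, the handle overhanging beyond the fork at -x.
- rod_grip (a point): Middle of the rod's flat-sided wooden handle, on the shank's axis at rod x = -129 mm. The handle runs from rod x = -94 to -164 mm, is 18 mm wide (y) and reaches from 18 mm below to 8 mm above the axis. Grip it from above across its width, firmly: the loaded rod is held by this end, and its tip may droop 1 to 2 mm in the grip.
- rod_tip (a point): Centre of the rod's tip, at rod x = +90 mm
- rod_flange (a point): Point on the rod's axis at the front of its flange, at rod x = -90 mm; flange 4 mm thick behind it
- stand: Fixed dark steel stand. Origin: middle of the underside of its base (190 by 80 by 10 mm), on the table; x along the lying rod, z up. Two forks, 8 mm thick, at x = -72 and +72 mm, with 90 degree V notches open upward, 34 mm wide at the top, fork tops 111 mm up. A rod in both has its axis 100 mm up at y = 0. Free space between forks: 136 mm.
- rack: Fixed wooden rack, 96 by 76 mm. Origin: middle of its underside, on the table; x is the threading direction (plate 1 first, plate 3 last), z up. Cross slots at x = -26, 0, +26 mm, each 9.5 mm long (x), 62 mm wide (y), floor 8 mm and wall tops 38 mm above the table. A plate is free once raised 30 mm.
- bore_line (a point): Point over the rack's middle (rack x = 0, y = 0) at the height of the middle of the bush slots, 62 mm above the table. Bushes are 10 mm thick along x (faces 5 mm before and behind the plate's middle), 40 wide, 26 tall; each slides sideways only, against about 1 N of friction, between end stops 7 mm either side, not up or down. The rod can carry threaded ones along.
- plate1: First of three equal upright aluminium bearing plates: 8 mm thick (x), 60 wide (y), 72 tall (z), about 32 g; origin at the middle of the lower edge. Stands in the rack slot at rack x = -26 mm. Carries a grey sliding bush whose slot (11 mm wide in y, 15 mm high) runs through along x, centred 54 mm above the origin; the bush may sit up to 7 mm to either side (y) of the middle, unmeasured: feel for it. See bore_line.
- plate2: Second of three equal upright aluminium bearing plates: 8 mm thick (x), 60 wide (y), 72 tall (z), about 32 g; origin at the middle of the lower edge. Stands in the rack slot at rack x = 0 mm. Carries a grey sliding bush whose slot (11 mm wide in y, 15 mm high) runs through along x, centred 54 mm above the origin; the bush may sit up to 7 mm to either side (y) of the middle, unmeasured: feel for it. See bore_line.
- plate3: Third of three equal upright aluminium bearing plates: 8 mm thick (x), 60 wide (y), 72 tall (z), about 32 g; origin at the middle of the lower edge. Stands in the rack slot at rack x = +26 mm. Carries a grey sliding bush whose slot (11 mm wide in y, 15 mm high) runs through along x, centred 54 mm above the origin; the bush may sit up to 7 mm to either side (y) of the middle, unmeasured: feel for it. See bore_line.
- jar: Bystander: closed glass jar with a dark lid, 64 mm in diameter, 85 mm tall; origin at the centre of its underside
- screwdriver: Bystander: screwdriver lying on the table; x along it to the tip
- offcut: Bystander: wood offcut 50 by 110 by 22 mm lying flat; origin at the centre of its underside
There are look-alikes about, which are no part of the job. Leave any purple look-alike of the plate1 alone. Leave any purple look-alike of the plate3 alone.

How it is judged:
By the outcome, as a careful person would: the job done as asked, in the order asked, and still so for the second after the job is handed in, with the robot touching nothing.
It also fails if it takes over 72 s, if anything falls off the work surface, if the arm or the gripper's body presses on something with over 40 N, if the wrist force passes 120 N, or if a joint passes its speed limit or range.

## Robot

A 7-joint arm with a two-finger parallel gripper is mounted at the origin on the work surface. World frame = base frame: x ahead of the robot, y to its left, z up, the work surface at z = 0. Lengths are in m, angles in rad, forces in N, time in s.
With the tool pointing down it reaches from about 0.4 to 0.85 m from the base axis. Payload 10.4 kg.
Tool frame: the origin (TCP) lies on the front face of the gripper's body, between the roots of the fingers; the fingertips stand 70 mm ahead of it and the grasp point (between the pads) lies 51 mm ahead of it (grasp_offset is the distance from the TCP to the grasp point, in m); z points along the fingers, y is the direction in which the jaws open and shut (so a half turn about z gives the same grasp; the last joint's range is limited). The gripper opens to 87 mm and grips with 3 to 60 N. Pads are 19 mm wide; open, the fingers measure 117 mm over their backs; the gripper's body (75 mm by 190 mm) begins 51 mm behind the grasp point.
Start: joints at [-1.16, 0.332, -0.065, 1.46, 0.022, 1.35, -0.088], TCP at [0.263, 0.567, 0.292] pointing down, gripper open.
Joint ranges: [-2.6, 2.6], [-0.5, 2.12], [-1.47, 1.34], [0.16, 2.42], [-1.27, 4.41], [0.06, 2.06], [-2.6, 2.6]. Speed limits (rad/s): [2.22, 2.22, 2.79, 2.79, 3.14, 3.14, 3.14].

## Interface

Orientations are given as a unit quaternion [x, y, z, w].
In Python, from bench import * gives the robot as it stands. The module is installed in compiled form; this text tells all that it offers.
- The arm moves only by the tool arm_command, never from a script. Its argument "commands" is a list of rows, each a list of 3 entries, a list of its own where there are three numbers: the opening in per cent of the stroke, from 0 (shut) to 100 (fully open), then the shift along the tool's x, y, z in m, then the turn, a rotation vector about the tool's x, y, z in rad. A call has exactly 10 rows; each row is the pose to reach, as a shift and turn from the pose commanded when the call began, along the tool's axes at that moment; what a row does not reach only later rows make up. A row lasts 1/12 s, in which the tool goes at most 41.7 mm and 7.16 degrees, less where a joint would pass 70% of its speed; a pose out of reach is approached as far as the arm can. A call with a gripper value outside its range is refused whole. The fingers move at their own pace and stop on an object; "squeeze" is the grip in N (left out, the last holds). Time passes only in rows, so rows that repeat a pose let the fingers close, or fill a call up. It gives the time, the measured TCP pose, the force and the opening at its end, in the units of the state.
- read_state(): the state, without advancing time (a new reading comes with each control period).
- camera(name): name is "scene" or "top" or "wrist"; returns a dict with "pixels" (384x512x3 uint8, red, green, blue), "fx", "fy", "cx", "cy" (pixels), "dist_coeffs" ([k1, k2, p1, p2, k3] as OpenCV has them; the pictures are not rectified), "rvec" (rotation vector, rad) and "tvec" (3), from world to camera coordinates, as OpenCV has them; the wrist camera has in their place "mount" (4x4, takes a point from camera to tool coordinates, whose origin is the TCP and whose axes are the flange's). Camera axes: x right, y down, z forward; pixel columns grow to the right and rows downward; lengths in m; the calibration is good to about 2 mm. A picture is of the moment at which its call begins: read the wrist's pose just before it. There is no depth.
- close_job(): hands the job in, once; it reports no verdict.
The state is a dict: "time": time; "joint_positions": joint angles; "joint_vel": joint speeds; "joint_torque": joint torques, N m; "ee_pos": TCP position; "eef_rot": TCP orientation; "ft_force": force on the tool from outside, world axes, zero at the start; "torque": the same for the moment, N m; "width": finger opening in m.
Only numpy, scipy, OpenCV 4.12 (cv2) and the standard library are available. Lean on these libraries where they do the work, as an engineer would, in place of code of your own. Each camera call takes 0.05 s, during which the arm holds its last target.

## Working session

There is one attempt and no reset: what is moved stays moved. The work goes in short steps, Python scripts to look and compute and a tool call to move; the robot and the scene stay as the last step left them, time stands still between calls to the robot, and variables do not carry over. Pictures are saved under pics/ and viewed, and the job is handed in when it is done.

Besides the shell and the picture viewer there is one more tool, called as a command line: name --argument value ..., lists and objects as JSON in quotes. arm_command: Moves the arm, as the interface text tells. Its arguments: {"type":"object","properties":{"commands":{"type":"array","items":{"type":"array"}},"squeeze":{"type":"number"}},"required":["commands"]}

```bash
mkdir -p pics; ls; python3 - <<'E'
from bench import *
import cv2,pickle
s=read_state(); print(s)
d={}
for n in ("scene","top","wrist"):
    c=camera(n); d[n]=c
    cv2.imwrite(f"pics/{n}0.png",c["pixels"][:,:,::-1])
    print(n,{k:v for k,v in c.items() if k!="pixels"})
pickle.dump(d,open("c0.pkl","wb"))
E
```

```text
pics
{'time': 0.0, 'joint_positions': array([-1.15960944,  0.33290263, -0.06470863,  1.46094087,  0.02157723,
        1.34988009, -0.08850435]), 'joint_vel': array([ 0.00066147,  0.00129501,  0.00016264,  0.00038544,  0.00100785,
        0.0018878 , -0.00088768]), 'joint_torque': array([-3.97748345e-04, -6.23258328e+01,  2.45315186e-02, -3.89899850e+01,
       -6.13351353e-02,  3.97376704e-02,  1.51847739e-04]), 'ee_pos': array([0.26256533, 0.56686026, 0.29143488]), 'eef_rot': array([ 2.15187179e-01,  9.76572559e-01, -7.05502414e-04, -1.34854669e-04]), 'ft_force': array([ 0.10068569, -0.06364937,  0.42272897]), 'torque': array([-0.02336957,  0.01876947,  0.00844635]), 'width': 0.0868606487218456}
scene {'fx': 367.2315557271359, 'fy': 367.2315557271359, 'cx': 259.68229839966705, 'cy': 187.36927908766205, 'dist_coeffs': array([-0.06502339,  0.        ,  0.        ,  0.        ,  0.        ]), 'rvec': array([ 1.67268082,  1.91921093, -0.73875378]), 'tvec': array([ 0.08724379, -0.34491243,  1.34715517])}
top {'fx': 347.3943342319196, 'fy': 347.3943342319196, 'cx': 254.1601627880777, 'cy': 190.8767850807797, 'dist_coeffs': array([-0.10640661,  0.        ,  0.        ,  0.        ,  0.        ]), 'rvec': array([ 2.13613241, -2.11099072,  0.15292422]), 'tvec': array([-0.01613836,  0.59878757,  0.92297662])}
wrist {'fx': 276.1165085582068, 'fy': 276.1165085582068, 'cx': 253.17022773133831, 'cy': 192.70916259168433, 'dist_coeffs': array([-0.06155466,  0.        ,  0.        ,  0.        ,  0.        ]), 'mount': array([[-1.86827448e-04, -9.53410724e-01, -3.01675249e-01,
         8.26179761e-02],
       [ 9.99999980e-01, -2.00026587e-04,  1.28616758e-05,
         3.26560775e-04],
       [-7.26055301e-05, -3.01675240e-01,  9.53410743e-01,
        -9.22909699e-02],
       [ 0.00000000e+00,  0.00000000e+00,  0.00000000e+00,
         1.00000000e+00]])}
```

View pics/scene0.png

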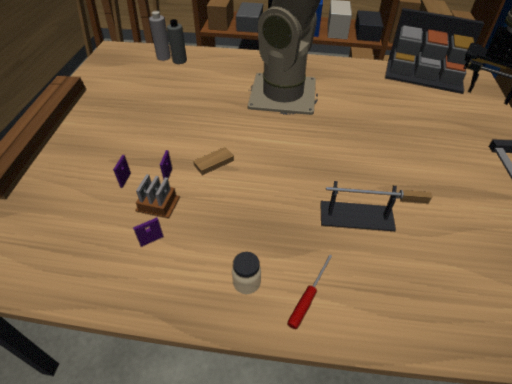

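View pics/top0.png

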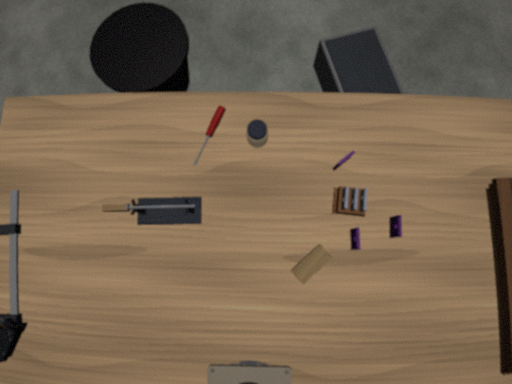

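View pics/wrist0.png

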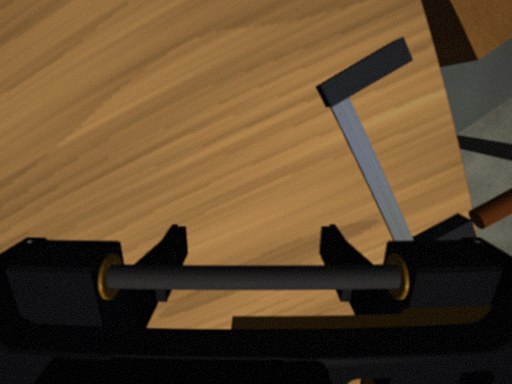

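```bash
cat > h.py <<'E'
import numpy as np,cv2,pickle
from scipy.spatial.transform import Rotation as R
def pose(c,ee=None,q=None):
    if "rvec" in c:
        Rm=cv2.Rodrigues(c["rvec"])[0]; return Rm,np.array(c["tvec"])
    T=np.eye(4);T[:3,:3]=R.from_quat(q).as_matrix();T[:3,3]=ee
    M=np.linalg.inv(T@c["mount"]);return M[:3,:3],M[:3,3]
def K(c): return np.array([[c["fx"],0,c["cx"]],[0,c["fy"],c["cy"]],[0,0,1.]])
def px2w(c,uv,z,ee=None,q=None):
    Rm,t=pose(c,ee,q)
    p=cv2.undistortPoints(np.array(uv,float).reshape(-1,1,2),K(c),c["dist_coeffs"]).reshape(-1,2)
    d=np.c_[p,np.ones(len(p))]@Rm; o=-Rm.T@t
    return o+d*((np.broadcast_to(z,len(p))-o[2])/d[:,2])[:,None]
def w2px(c,P,ee=None,q=None):
    Rm,t=pose(c,ee,q)
    return cv2.projectPoints(np.array(P,float).reshape(-1,1,3),cv2.Rodrigues(Rm)[0],t,K(c),c["dist_coeffs"])[0].reshape(-1,2)
def crop(c,x0,y0,x1,y1,s,f):
    cv2.imwrite(f,cv2.resize(c["pixels"][y0:y1,x0:x1,::-1],None,fx=s,fy=s,interpolation=cv2.INTER_CUBIC))
E
python3 - <<'E'
from h import *
d=pickle.load(open("c0.pkl","rb"))
crop(d["top"],90,180,220,240,6,"pics/t_stand.png")
crop(d["top"],320,140,420,260,5,"pics/t_rack.png")
crop(d["scene"],100,140,200,255,5,"pics/s_rack.png")
crop(d["scene"],310,170,440,240,6,"pics/s_stand.png")
for p in ([103,208],[126,208],[194,206],[137,198],[201,197],[201,224],[137,225]): print(p,px2w(d["top"],[p],0)[0].round(3),px2w(d["top"],[p],.1)[0].round(3))
E
```

```text
[103, 208] [0.55  0.447 0.   ] [0.539 0.4   0.1  ]
[126, 208] [0.552 0.375 0.   ] [0.54  0.335 0.1  ]
[194, 206] [0.56  0.169 0.   ] [0.548 0.149 0.1  ]
[137, 198] [0.582 0.343 0.   ] [0.568 0.306 0.1  ]
[201, 197] [0.587 0.149 0.   ] [0.573 0.131 0.1  ]
[201, 224] [0.508 0.146 0.   ] [0.501 0.128 0.1  ]
[137, 225] [0.501 0.338 0.   ] [0.495 0.301 0.1  ]
```

View pics/t_stand.png

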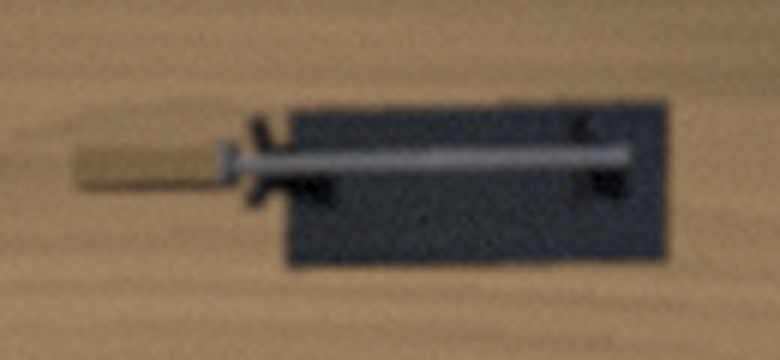

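View pics/t_rack.png

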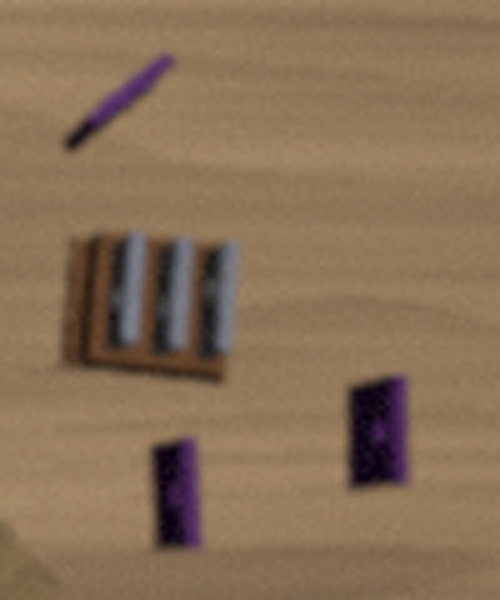

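View pics/s_rack.png

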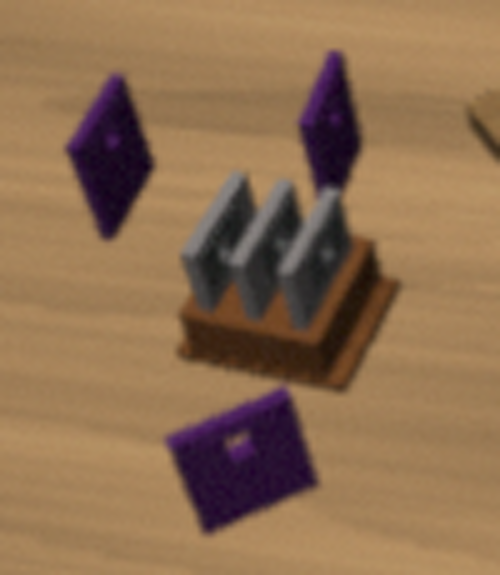

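View pics/s_stand.png

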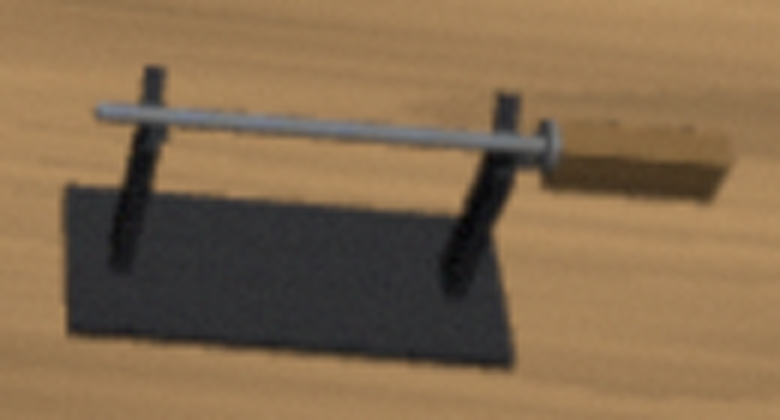

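```bash
cat >> h.py <<'E'
def goto(s,p,yaw_deg=90.,tilt=None):
    # tool x along world azimuth yaw, tool z down; print shift/turn in present tool axes
    a=np.radians(yaw_deg); x=np.array([np.cos(a),np.sin(a),0]); z=np.array([0,0,-1.])
    D=np.c_[x,np.cross(z,x),z]
    if tilt is not None: D=R.from_rotvec(tilt).as_matrix()@D
    C=R.from_quat(s["eef_rot"]).as_matrix()
    print("shift",(C.T@(np.array(p)-s["ee_pos"])).round(4),"turn",R.from_matrix(C.T@D).as_rotvec().round(4))
E
python3 - <<'E'
from h import *; from bench import *
goto(read_state(),[.545,.17,.30])
E
```

```text
shift [-0.4231 -0.2415 -0.0081] turn [-9.000e-04  6.000e-04  1.137e+00]
```

arm_command --commands '[[100,[-0.04,-0.022,-0.006],[0,0,0.114]],[100,[-0.076,-0.044,-0.012],[0,0,0.228]],[100,[-0.112,-0.066,-0.018],[0,0,0.342]],[100,[-0.148,-0.088,-0.024],[0,0,0.456]],[100,[-0.184,-0.11,-0.03],[0,0,0.57]],[100,[-0.22,-0.132,-0.036],[0,0,0.684]],[100,[-0.256,-0.154,-0.042],[0,0,0.798]],[100,[-0.292,-0.176,-0.048],[0,0,0.912]],[100,[-0.328,-0.198,-0.054],[0,0,1.026]],[100,[-0.364,-0.22,-0.06],[0,0,1.137]]]'

```text
time: 0.98
ee_pos: [0.494, 0.2231, 0.3508]
eef_rot: [0.709, 0.705, 0.0, -0.0]
ft_force: [0.5, 0.8, -0.1]
width: 0.0867
```

```bash
python3 - <<'E'
from h import *; from bench import *
s=read_state();print(s["time"],s["ee_pos"],s["joint_positions"].round(2))
goto(s,[.545,.13,.35])
E
```

```text
0.9833 [0.49402936 0.22314942 0.35077314] [-0.78  0.12  0.3   1.61 -0.04  1.42 -0.48]
shift [-0.0929  0.0515  0.0007] turn [ 0.     -0.0003 -0.0056]
```

arm_command --commands '[[100,[-0.03,0.017,0],[0,0,0]],[100,[-0.06,0.034,0],[0,0,0]],[100,[-0.09,0.05,0],[0,0,0]],[100,[-0.09,0.05,0],[0,0,0]],[100,[-0.09,0.05,0],[0,0,0]],[100,[-0.09,0.05,0],[0,0,0]],[100,[-0.09,0.05,0],[0,0,0]],[100,[-0.09,0.05,0],[0,0,0]],[100,[-0.09,0.05,0],[0,0,0]],[100,[-0.09,0.05,0],[0,0,0]]]'

```text
time: 1.82
ee_pos: [0.5432, 0.1359, 0.3505]
eef_rot: [0.707, 0.708, 0.0, -0.0]
ft_force: [-0.9, -0.2, -0.9]
width: 0.0872
```

```bash
python3 - <<'E'
from h import *; from bench import *
s=read_state();print(s["ee_pos"]);c=camera("wrist");pickle.dump((s,c),open("w1.pkl","wb"))
crop(c,0,0,512,384,1.5,"pics/w1.png")
goto(s,[.57,-.38,.35],90)
E
```

```text
[0.54317232 0.13585833 0.35046254]
shift [-5.159e-01  2.620e-02  3.000e-04] turn [ 0.     -0.0002  0.0013]
```

View pics/w1.png

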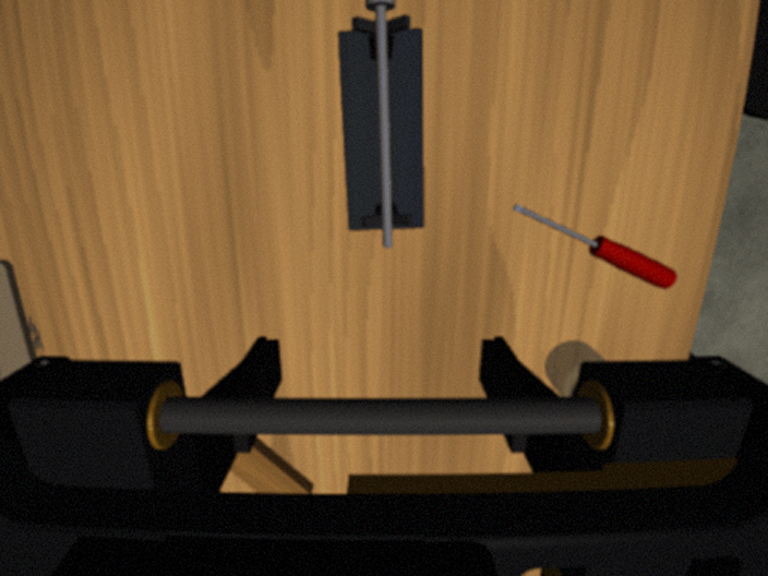

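```bash
python3 - <<'E'
from h import *
s,c=pickle.load(open("w1.pkl","rb"))
crop(c,215,0,295,90,6,"pics/w1a.png")
crop(c,215,85,295,170,6,"pics/w1b.png")
E
```

```text
(no output)
```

View pics/w1a.png

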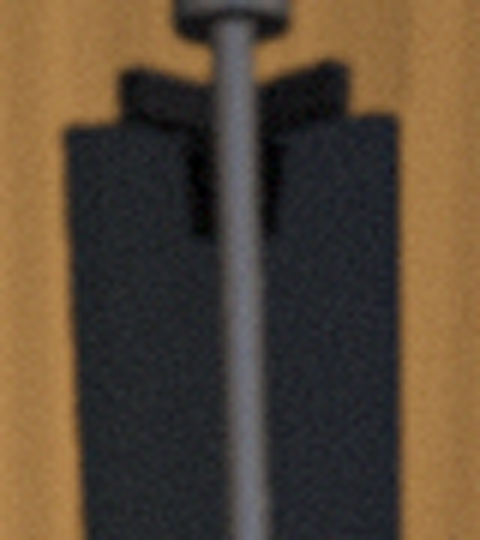

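View pics/w1b.png

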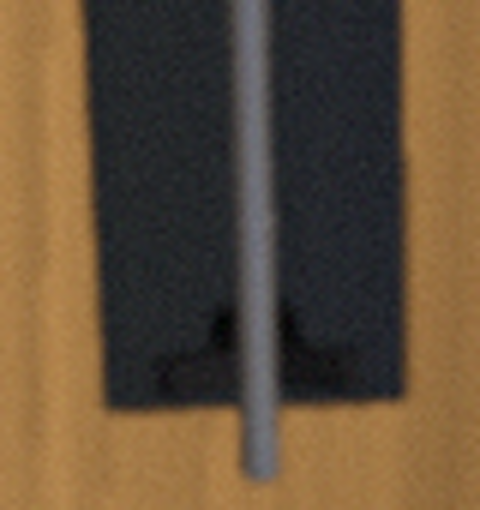

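```bash
python3 - <<'E'
from h import *
s,c=pickle.load(open("w1.pkl","rb"))
f=lambda x,y,oy:[215+(x+.5)/6-.5, oy+(y+.5)/6-.5]
ee,q=s["ee_pos"],s["eef_rot"]
B=px2w(c,[f(68,128,0),f(398,116,0),f(107,409,85),f(404,398,85)],.01,ee,q);print(B.round(4),B.mean(0))
# row positive image y offset
P=px2w(c,[f(231,40,0),f(246,400,0),f(252,100,85),f(261,475,85)],.1,ee,q);print(P.round(4))
d=P[-1]-P[0];print(np.degrees(np.arctan2(d[1],d[0])))
for a,b in((0,2),(1,3)):
    d=B[b]-B[a];print(np.linalg.norm(d),np.degrees(np.arctan2(d[1],d[0])))
T=pickle.load(open("c0.pkl","rb"))["top"]
g=lambda x,y:[90+(x+.5)/6-.5,180+(y+.5)/6-.5]
print(px2w(T,[g(288,110),g(666,101),g(290,266),g(666,260)],.01).round(4))
print(px2w(T,[g(630,155),g(236,162),g(75,168)],.1).round(4))
E
```

```text
[[0.5056 0.3353 0.01  ]
 [0.5827 0.338  0.01  ]
 [0.5114 0.1484 0.01  ]
 [0.5892 0.1514 0.01  ]] [0.54723612 0.24327525 0.01      ]
[[0.5437 0.326  0.1   ]
 [0.5467 0.2635 0.1   ]
 [0.548  0.2246 0.1   ]
 [0.5502 0.1492 0.1   ]]
-87.90058649586767
0.18703351703487842 -88.22548631757522
0.18674227210176517 -88.00995194993087
[[0.5811 0.3375 0.01  ]
 [0.5877 0.1486 0.01  ]
 [0.5041 0.3314 0.01  ]
 [0.5102 0.1456 0.01  ]]
[[0.5498 0.1474 0.1   ]
 [0.5442 0.3267 0.1   ]
 [0.5403 0.4025 0.1   ]]
```

```bash
python3 - <<'E'
from h import *; from bench import *
T=pickle.load(open("c0.pkl","rb"))["top"]
g=lambda x,y:[320+(x+.5)/5-.5,140+(y+.5)/5-.5]
print(px2w(T,[g(95,238),g(88,360),g(225,380)],.038).round(4), px2w(T,[g(70,240),g(64,364)],.0).round(4))
print(px2w(T,[g(137,235),g(131,345),g(186,240),g(180,350),g(234,243),g(226,355)],.08).round(4))
goto(read_state(),[.565,-.18,.33])
E
```

```text
[[ 0.6139 -0.2487  0.038 ]
 [ 0.5442 -0.243   0.038 ]
 [ 0.5335 -0.3206  0.038 ]] [[ 0.6195 -0.2423  0.    ]
 [ 0.5459 -0.2371  0.    ]]
[[ 0.6082 -0.2625  0.08  ]
 [ 0.5479 -0.2575  0.08  ]
 [ 0.6057 -0.2894  0.08  ]
 [ 0.5454 -0.2841  0.08  ]
 [ 0.6043 -0.3159  0.08  ]
 [ 0.5429 -0.3092  0.08  ]]
shift [-0.3157  0.0215  0.0204] turn [ 0.     -0.0002  0.0009]
```

arm_command --commands '[[100,[-0.04,0.003,0.002],[0,0,0]],[100,[-0.08,0.006,0.005],[0,0,0]],[100,[-0.12,0.009,0.008],[0,0,0]],[100,[-0.16,0.012,0.01],[0,0,0]],[100,[-0.2,0.015,0.012],[0,0,0]],[100,[-0.24,0.018,0.014],[0,0,0]],[100,[-0.28,0.02,0.017],[0,0,0]],[100,[-0.315,0.022,0.02],[0,0,0]],[100,[-0.315,0.022,0.02],[0,0,0]],[100,[-0.315,0.022,0.02],[0,0,0]]]'

```text
time: 2.7
ee_pos: [0.5648, -0.1823, 0.3302]
eef_rot: [0.709, 0.706, -0.0, 0.0]
ft_force: [0.4, 0.1, -0.1]
width: 0.0867
```

```bash
python3 - <<'E'
from h import *; from bench import *
s=read_state();print(s["ee_pos"]);c=camera("wrist");pickle.dump((s,c),open("w2.pkl","wb"))
crop(c,0,0,512,384,1.5,"pics/w2.png")
crop(c,195,180,325,280,6,"pics/w2a.png")
E
```

```text
[ 0.56482891 -0.18228498  0.33015307]
```

View pics/w2.png

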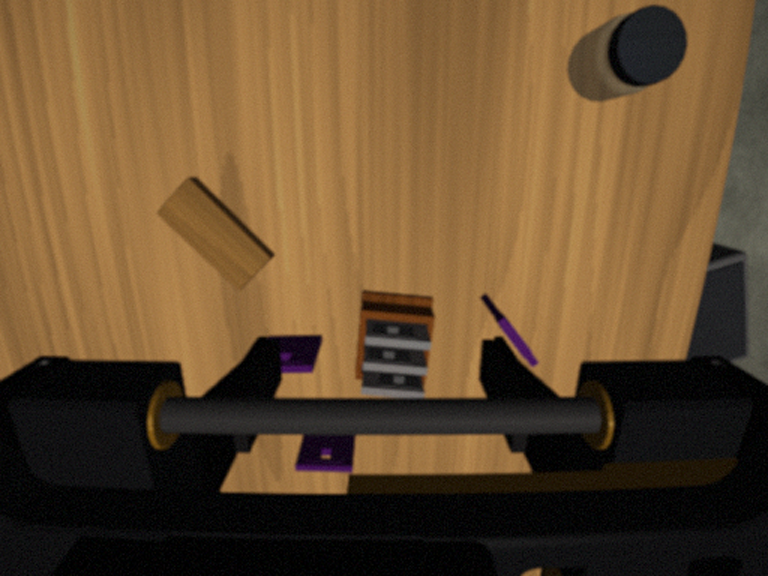

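View pics/w2a.png

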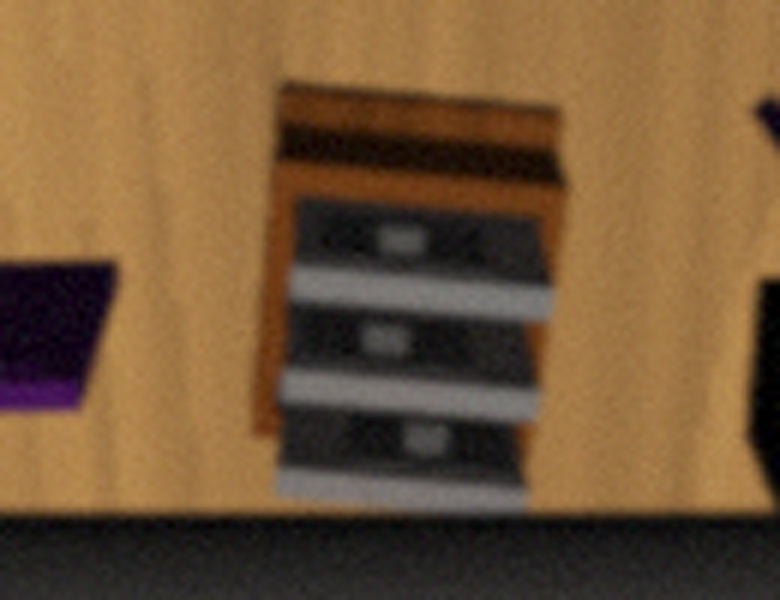

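```bash
python3 - <<'E'
from h import *
s,c=pickle.load(open("w2.pkl","rb"))
ee,q=s["ee_pos"],s["eef_rot"]
f=lambda x,y:[195+(x+.5)/6-.5,180+(y+.5)/6-.5]
E=px2w(c,[f(291,280),f(552,303),f(281,382),f(538,407),f(278,483),f(525,500)],.08,ee,q);print(E.round(4))
m=E.reshape(3,2,3).mean(1);print(m.round(4))
for i in range(3):
    d=E[2*i+1]-E[2*i];print(np.linalg.norm(d),np.degrees(np.arctan2(d[1],d[0])))
d=m[2]-m[0];print(np.degrees(np.arctan2(d[1],d[0])))
S=px2w(c,[f(402,240),f(385,340),f(427,440)],.0545,ee,q);print(S.round(4))
B=px2w(c,[f(280,85),f(562,108),f(255,432)],[0.006]*3,ee,q);print(B.round(4))
B=px2w(c,[f(275,165),f(566,185)],.038,ee,q);print(B.round(4), np.degrees(np.arctan2(*(B[1]-B[0])[[1,0]])))
th=np.radians(-94.8);x=np.array([np.cos(th),np.sin(th)]);y=np.array([-x[1],x[0]])
print("lat slot rel plate:",(S[:,:2]-m[:,:2])@y, (S[:,:2]-m[1,:2])@x,(m[:,:2]-m[1,:2])@x,(m[:,:2]-m[1,:2])@y)
E
```

```text
[[ 0.5515 -0.255   0.08  ]
 [ 0.6107 -0.261   0.08  ]
 [ 0.5488 -0.2807  0.08  ]
 [ 0.6083 -0.2875  0.08  ]
 [ 0.5476 -0.3074  0.08  ]
 [ 0.606  -0.3123  0.08  ]]
[[ 0.5811 -0.258   0.08  ]
 [ 0.5786 -0.2841  0.08  ]
 [ 0.5768 -0.3099  0.08  ]]
0.05944340127524287 -5.8014854439465395
0.05990787433898305 -6.522920645404339
0.05864586825959404 -4.827153930103725
-94.70858475185364
[[ 0.5773 -0.2563  0.0545]
 [ 0.5733 -0.2829  0.0545]
 [ 0.5839 -0.3107  0.0545]]
[[ 0.5464 -0.2325  0.006 ]
 [ 0.6211 -0.2393  0.006 ]
 [ 0.5374 -0.3359  0.006 ]]
[[ 0.5463 -0.2431  0.038 ]
 [ 0.6186 -0.2487  0.038 ]] -4.468853745054527
lat slot rel plate: [-0.00391285 -0.0053722   0.00710586] [-0.02769243 -0.00084359  0.02605043] [-0.0262377   0.          0.02578438] [0.00033739 0.         0.00042039]
```

```bash
python3 - <<'E'
from h import *; from bench import *
goto(read_state(),[.5425,.368,.22],92)
E
```

```text
shift [ 0.548  -0.0234  0.1103] turn [-0.0003 -0.0002 -0.0359]
```

arm_command --commands '[[100,[0.04,-0.002,0.006],[0,0,-0.004]],[100,[0.08,-0.004,0.012],[0,0,-0.008]],[100,[0.12,-0.006,0.018],[0,0,-0.012]],[100,[0.16,-0.008,0.024],[0,0,-0.016]],[100,[0.2,-0.01,0.03],[0,0,-0.02]],[100,[0.24,-0.012,0.036],[0,0,-0.024]],[100,[0.28,-0.014,0.042],[0,0,-0.028]],[100,[0.32,-0.016,0.048],[0,0,-0.032]],[100,[0.36,-0.018,0.054],[0,0,-0.036]],[100,[0.4,-0.02,0.06],[0,0,-0.036]]]'

```text
time: 3.58
ee_pos: [0.544, 0.2241, 0.2706]
eef_rot: [0.693, 0.721, 0.001, -0.0]
ft_force: [0.6, -0.5, 0.3]
width: 0.0871
```

```bash
python3 - <<'E'
from h import *; from bench import *
s=read_state();print(s["ee_pos"]);goto(s,[.5425,.368,.20],92)
E
```

```text
[0.54396376 0.22408372 0.27056484]
shift [0.1438 0.0042 0.0708] turn [ 0.0003 -0.0013  0.0044]
```

arm_command --commands '[[100,[0.036,0.001,0.017],[0,0,0]],[100,[0.072,0.002,0.035],[0,0,0]],[100,[0.108,0.003,0.053],[0,0,0]],[100,[0.144,0.004,0.07],[0,0,0]],[100,[0.144,0.004,0.07],[0,0,0]],[100,[0.144,0.004,0.07],[0,0,0]],[100,[0.144,0.004,0.07],[0,0,0]],[100,[0.144,0.004,0.07],[0,0,0]],[100,[0.144,0.004,0.07],[0,0,0]],[100,[0.144,0.004,0.07],[0,0,0]]]'

```text
time: 4.42
ee_pos: [0.5447, 0.3634, 0.2014]
eef_rot: [0.695, 0.719, 0.001, 0.0]
ft_force: [-0.3, -0.2, -0.3]
width: 0.0871
```

```bash
python3 - <<'E'
from h import *; from bench import *
s=read_state();print(s["ee_pos"]);c=camera("wrist");pickle.dump((s,c),open("w3.pkl","wb"))
crop(c,0,0,512,384,1.5,"pics/w3.png")
goto(s,[.5425,.368,.146],92)
print(w2px(c,[[.5425,.368,.108],[.5413,.403,.108],[.5437,.333,.108]],s["ee_pos"],s["eef_rot"])*1.5)
E
```

```text
[0.54470552 0.36343627 0.20141114]
shift [ 0.0046 -0.0021  0.0554] turn [ 0.0011 -0.0009 -0.0002]
[[373.76340917 328.36149779]
 [373.44995802 257.8561041 ]
 [374.0629835  391.50455126]]
```

View pics/w3.png

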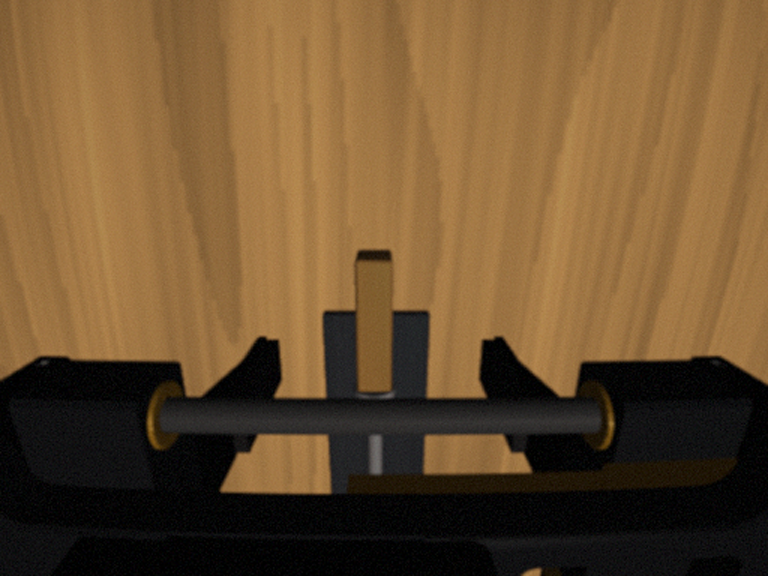

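arm_command --commands '[[100,[0.002,-0.001,0.015],[0,0,0]],[100,[0.004,-0.0018,0.03],[0,0,0]],[100,[0.004,-0.0018,0.045],[0,0,0]],[100,[0.004,-0.0018,0.055],[0,0,0]],[100,[0.004,-0.0018,0.055],[0,0,0]],[100,[0.004,-0.0018,0.055],[0,0,0]],[60,[0.004,-0.0018,0.055],[0,0,0]],[40,[0.004,-0.0018,0.055],[0,0,0]],[30,[0.004,-0.0018,0.055],[0,0,0]],[25,[0.004,-0.0018,0.055],[0,0,0]]]' --squeeze 50

```text
time: 5.3
ee_pos: [0.5425, 0.3683, 0.1461]
eef_rot: [0.694, 0.72, 0.001, 0.0]
ft_force: [0.4, 0.1, 0.6]
width: 0.0682
```

arm_command --commands '[[22,[0,0,0],[0,0,0]],[20,[0,0,0],[0,0,0]],[18,[0,0,0],[0,0,0]],[10,[0,0,0],[0,0,0]],[0,[0,0,0],[0,0,0]],[0,[0,0,0],[0,0,0]],[0,[0,0,0],[0,0,0]],[0,[0,0,0],[0,0,0]],[0,[0,0,0],[0,0,0]],[0,[0,0,0],[0,0,0]]]' --squeeze 50

```text
time: 6.13
ee_pos: [0.5423, 0.3682, 0.1455]
eef_rot: [0.694, 0.72, 0.0, -0.0]
ft_force: [-0.8, -0.6, 0.2]
width: 0.0176
```

```bash
python3 - <<'E'
from h import *; from bench import *
s=read_state();print(s["ee_pos"],s["eef_rot"],s["torque"]);c=camera("wrist");pickle.dump((s,c),open("w4.pkl","wb"))
crop(c,0,0,512,384,1.5,"pics/w4.png")
E
```

```text
[0.54225414 0.36815364 0.14549893] [ 6.94255046e-01  7.19729066e-01  3.14193267e-05 -4.77826400e-05] [-0.18434576  0.16049158 -0.05276392]
```

View pics/w4.png

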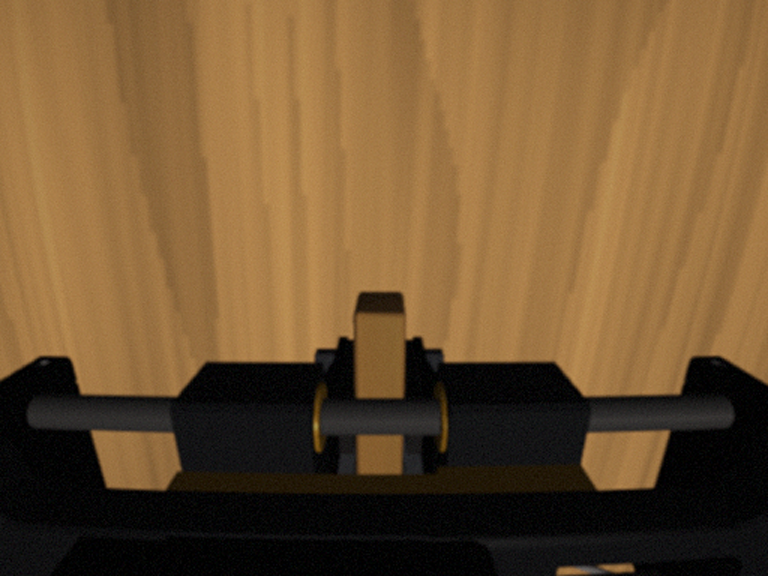

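arm_command --commands '[[0,[0,0,-0.006],[0,0,0]],[0,[0,0,-0.014],[0,0,0]],[0,[0,0,-0.024],[0,0,0]],[0,[0,0,-0.036],[0,0,0]],[0,[0,0,-0.05],[0,0,0]],[0,[0,0,-0.065],[0,0,0]],[0,[0,0,-0.075],[0,0,0]],[0,[0,0,-0.08],[0,0,0]],[0,[0,0,-0.08],[0,0,0]],[0,[0,0,-0.08],[0,0,0]]]'

```text
time: 7.02
ee_pos: [0.5422, 0.3681, 0.2254]
eef_rot: [0.694, 0.72, 0.0, -0.0]
ft_force: [-0.0, 0.7, -2.1]
width: 0.0177
```

```bash
cat >> h.py <<'E'
C0=np.array([.5786,-.2841]);YAW=-94.8
u=np.array([np.cos(np.radians(YAW)),np.sin(np.radians(YAW))]);v=np.array([-u[1],u[0]])
def tcp(s,l,z): return np.r_[C0+(s-.220)*u+l*v,z]
def where(st):
    d=st["ee_pos"][:2]-C0; return d@u+.220,d@v,st["ee_pos"][2]
E
python3 - <<'E'
from h import *; from bench import *
s=read_state();print(s["ee_pos"],s["ft_force"],s["torque"]);
for n in("top","scene"):
    c=camera(n);pickle.dump((s,c),open(f"{n}5.pkl","wb"))
crop(c,300,140,440,240,5,"pics/s5.png")
p=tcp(-.065,-.0046,.225);print(p);goto(s,p,85.2)
E
```

```text
[0.54220834 0.36812421 0.22537879] [-0.00568202  0.6707743  -2.08292637] [-0.00794165  0.01758322  0.0187517 ]
[5.97864318e-01 2.85382965e-04 2.25000000e-01]
shift [-3.696e-01  4.230e-02  3.000e-04] turn [ 0.000e+00 -1.000e-04  1.199e-01]
```

View pics/s5.png

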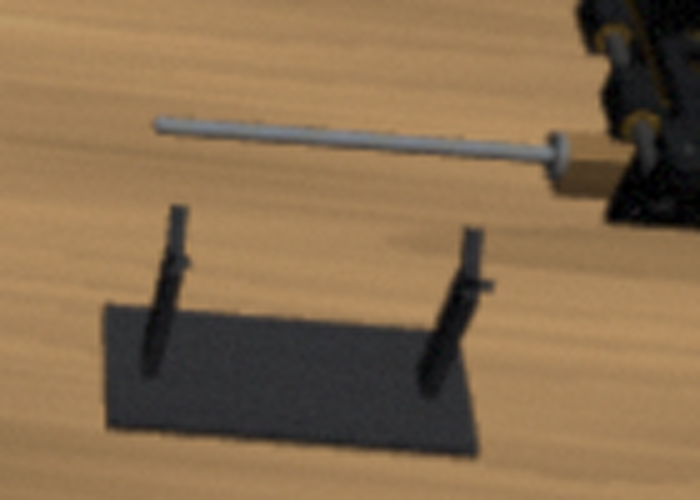

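arm_command --commands '[[0,[-0.025,0.003,0],[0,0,0.01]],[0,[-0.06,0.007,0],[0,0,0.02]],[0,[-0.1,0.011,0],[0,0,0.03]],[0,[-0.14,0.016,0],[0,0,0.045]],[0,[-0.18,0.02,0],[0,0,0.06]],[0,[-0.22,0.025,0],[0,0,0.075]],[0,[-0.26,0.03,0],[0,0,0.09]],[0,[-0.3,0.034,0],[0,0,0.1]],[0,[-0.335,0.038,0],[0,0,0.11]],[0,[-0.355,0.041,0],[0,0,0.12]]]'

```text
time: 7.95
ee_pos: [0.5957, 0.0094, 0.225]
eef_rot: [0.738, 0.675, -0.001, 0.0]
ft_force: [1.0, -0.3, -0.8]
width: 0.0177
```

```bash
python3 - <<'E'
from h import *; from bench import *
s=read_state();print(s["ee_pos"],where(s))
goto(s,tcp(-.065,-.0046,.115),85.2)
E
```

```text
[0.59570234 0.00944248 0.22496533] (np.float64(-0.07394407031817693), np.float64(-0.007520638029571507), np.float64(0.22496532906169744))
shift [-0.0087  0.003   0.11  ] turn [-0.0006  0.0018 -0.0056]
```

arm_command --commands '[[0,[0,0.001,0.02],[0,0,0]],[0,[0,0.002,0.045],[0,0,0]],[0,[0,0.002,0.07],[0,0,0]],[0,[0,0.002,0.09],[0,0,0]],[0,[0,0.002,0.105],[0,0,0]],[0,[0,0.002,0.113],[0,0,0]],[0,[0,0.002,0.1165],[0,0,0]],[0,[0,0.002,0.1165],[0,0,0]],[0,[0,0.002,0.1165],[0,0,0]],[0,[0,0.002,0.1165],[0,0,0]]]'

```text
time: 8.78
ee_pos: [0.5986, 0.0147, 0.11]
eef_rot: [0.736, 0.677, 0.001, 0.0]
ft_force: [0.3, -0.2, -0.8]
width: 0.0175
```

```bash
python3 - <<'E'
from h import *; from bench import *
s=read_state();print(s["ee_pos"],where(s),s["ft_force"],s["torque"])
goto(s,tcp(-.065,-.0046,.1085),85.2)
d={}
for n in("top","scene"):
    c=camera(n);d[n]=c
pickle.dump((s,d),open("p6.pkl","wb"))
crop(d["scene"],120,150,260,240,5,"pics/s6.png")
crop(d["top"],255,170,375,240,6,"pics/t6.png")
# predicted tip
tip=np.r_[s["ee_pos"][:2]-.220*R.from_quat(s["eef_rot"]).as_matrix()[:2,0],.063]
print(tip,w2px(d["scene"],tip),w2px(d["top"],tip))
E
```

```text
[0.59864305 0.01469473 0.10997209] (np.float64(-0.07942397036989104), np.float64(-0.005029740837832995), np.float64(0.10997208809412008)) [ 0.33617125 -0.24620793 -0.77176343] [-0.00126109  0.02135712  0.0549928 ]
shift [-0.0144  0.0004  0.0015] turn [ 0.0016 -0.0005 -0.0003]
[ 0.58017498 -0.20452872  0.063     ] [[183.97485289 192.76636709]] [[324.93029444 197.50498305]]
```

View pics/s6.png

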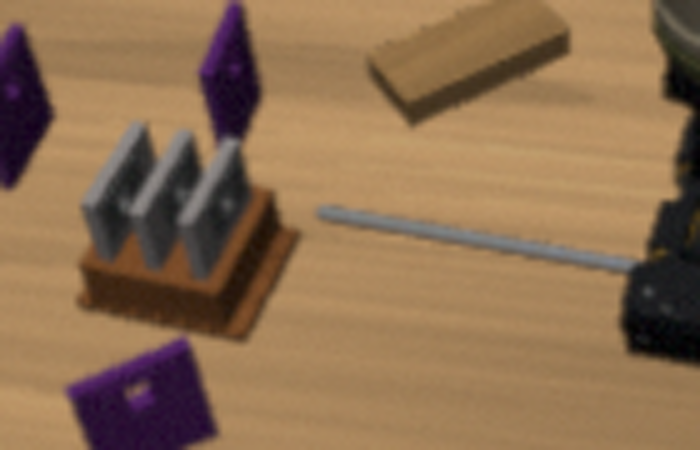

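View pics/t6.png

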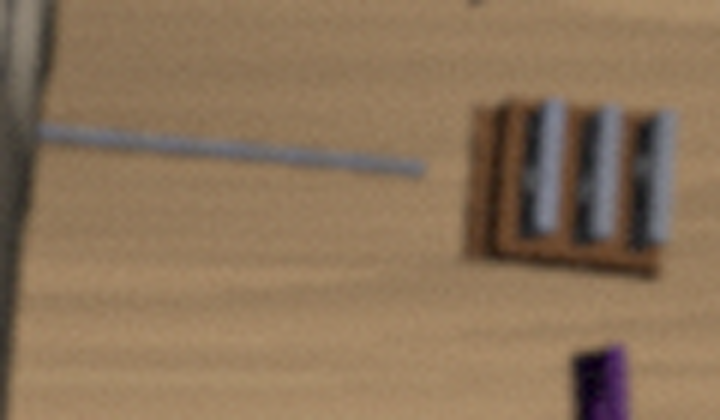

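arm_command --commands '[[0,[-0.005,0,0.001],[0,0,0]],[0,[-0.011,0,0.002],[0,0,0]],[0,[-0.017,0,0.002],[0,0,0]],[0,[-0.023,0,0.002],[0,0,0]],[0,[-0.029,0,0.002],[0,0,0]],[0,[-0.034,0,0.002],[0,0,0]],[0,[-0.038,0,0.002],[0,0,0]],[0,[-0.04,0,0.002],[0,0,0]],[0,[-0.04,0,0.002],[0,0,0]],[0,[-0.04,0,0.002],[0,0,0]]]'

```text
time: 9.72
ee_pos: [0.5947, -0.025, 0.1069]
eef_rot: [0.736, 0.677, 0.0, -0.0]
ft_force: [-0.4, 0.8, 0.0]
width: 0.0179
```

```bash
cat > st.py <<'E'
from h import *; from bench import *
s=read_state();print(s["time"],np.round(where(s),4),"F u,v,z",(s["ft_force"][:2]@u).round(2),(s["ft_force"][:2]@v).round(2),s["ft_force"][2].round(2),"T",s["torque"].round(3),"yaw",np.degrees(R.from_quat(s["eef_rot"]).as_matrix()[:2,0][::-1]).round(2), R.from_quat(s["eef_rot"]).as_matrix()[2,:2].round(4))
E
python3 st.py
```

```text
9.7167 [-0.0395 -0.0056  0.1069] F u,v,z -0.75 -0.44 0.02 T [-0.101  0.022  0.001] yaw [57.09  4.8 ] [0.0003 0.    ]
```

arm_command --commands '[[0,[0,0.0005,-0.001],[0,0,0]],[0,[-0.002,0.001,-0.0015],[0,0,0]],[0,[-0.004,0.001,-0.0015],[0,0,0]],[0,[-0.006,0.001,-0.0015],[0,0,0]],[0,[-0.008,0.001,-0.0015],[0,0,0]],[0,[-0.009,0.001,-0.0015],[0,0,0]],[0,[-0.01,0.001,-0.0015],[0,0,0]],[0,[-0.011,0.001,-0.0015],[0,0,0]],[0,[-0.012,0.001,-0.0015],[0,0,0]],[0,[-0.013,0.001,-0.0015],[0,0,0]]]'

```text
time: 10.55
ee_pos: [0.5946, -0.0383, 0.1084]
eef_rot: [0.736, 0.677, 0.0, -0.0]
ft_force: [0.8, -0.5, -1.0]
width: 0.0177
```

```bash
python3 st.py
```

```text
10.55 [-0.0263 -0.0046  0.1084] F u,v,z 0.44 0.87 -1.03 T [-0.054  0.04  -0.015] yaw [57.09  4.8 ] [0.0001 0.    ]
```

arm_command --commands '[[0,[-0.001,0,0],[0,0,0]],[0,[-0.003,0,0],[0,0,0]],[0,[-0.005,0,0],[0,0,0]],[0,[-0.007,0,0],[0,0,0]],[0,[-0.009,0,0],[0,0,0]],[0,[-0.01,0,0],[0,0,0]],[0,[-0.011,0,0],[0,0,0]],[0,[-0.012,0,0],[0,0,0]],[0,[-0.013,0,0],[0,0,0]],[0,[-0.013,0,0],[0,0,0]]]'

```text
time: 11.38
ee_pos: [0.5934, -0.0514, 0.1084]
eef_rot: [0.736, 0.677, -0.0, -0.0]
ft_force: [-0.3, 0.1, -0.1]
width: 0.0177
```

```bash
python3 st.py; python3 - <<'E'
from h import *; from bench import *
c=camera("scene");crop(c,120,150,220,230,7,"pics/s7.png")
c=camera("top");crop(c,310,170,375,230,9,"pics/t7.png")
E
```

```text
11.3833 [-0.0131 -0.0047  0.1084] F u,v,z -0.06 -0.28 -0.06 T [-0.085  0.061  0.009] yaw [57.09  4.82] [ 0. -0.]
```

View pics/s7.png

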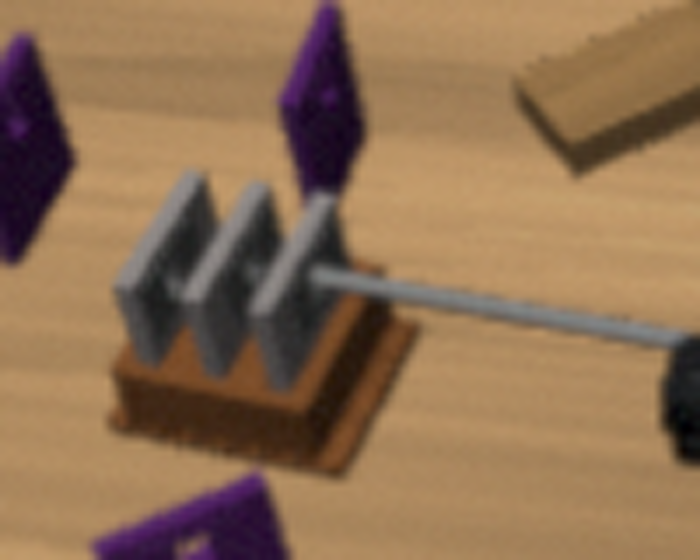

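View pics/t7.png

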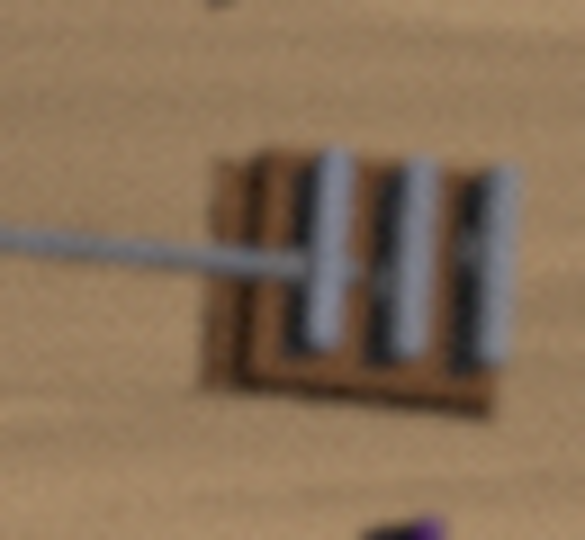

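arm_command --commands '[[0,[0,-0.0005,0],[0,0,0]],[0,[-0.002,-0.0005,0],[0,0,0]],[0,[-0.004,-0.0005,0],[0,0,0]],[0,[-0.006,-0.0005,0],[0,0,0]],[0,[-0.008,-0.0005,0],[0,0,0]],[0,[-0.01,-0.0005,0],[0,0,0]],[0,[-0.011,-0.0005,0],[0,0,0]],[0,[-0.012,-0.0005,0],[0,0,0]],[0,[-0.013,-0.0005,0],[0,0,0]],[0,[-0.014,-0.0005,0],[0,0,0]]]'

```text
time: 12.32
ee_pos: [0.5918, -0.0651, 0.1084]
eef_rot: [0.736, 0.677, 0.0, -0.0]
ft_force: [0.0, -0.3, -0.4]
width: 0.0179
```

```bash
python3 st.py
```

```text
12.3167 [ 0.0007 -0.0052  0.1084] F u,v,z 0.3 0.05 -0.38 T [-0.04   0.064 -0.056] yaw [57.09  4.8 ] [ 0.0001 -0.    ]
```

arm_command --commands '[[0,[-0.001,0,0],[0,0,0]],[0,[-0.002,0,0],[0,0,0]],[0,[-0.004,0,0],[0,0,0]],[0,[-0.006,0,0],[0,0,0]],[0,[-0.008,0,0],[0,0,0]],[0,[-0.01,0,0],[0,0,0]],[0,[-0.011,0,0],[0,0,0]],[0,[-0.011,0,0],[0,0,0]],[0,[-0.011,0,0],[0,0,0]],[0,[-0.011,0,0],[0,0,0]]]'

```text
time: 13.15
ee_pos: [0.5909, -0.0759, 0.1084]
eef_rot: [0.736, 0.677, 0.0, -0.0]
ft_force: [-0.0, -1.4, -0.7]
width: 0.0174
```

```bash
python3 st.py; python3 - <<'E'
from h import *; from bench import *
c=camera("scene");crop(c,120,150,220,230,7,"pics/s8.png")
c=camera("top");crop(c,310,170,375,230,9,"pics/t8.png")
E
```

```text
13.15 [ 0.0115 -0.0051  0.1084] F u,v,z 1.44 0.09 -0.73 T [-0.085  0.027  0.03 ] yaw [57.09  4.8 ] [0.0002 0.    ]
```

View pics/t8.png

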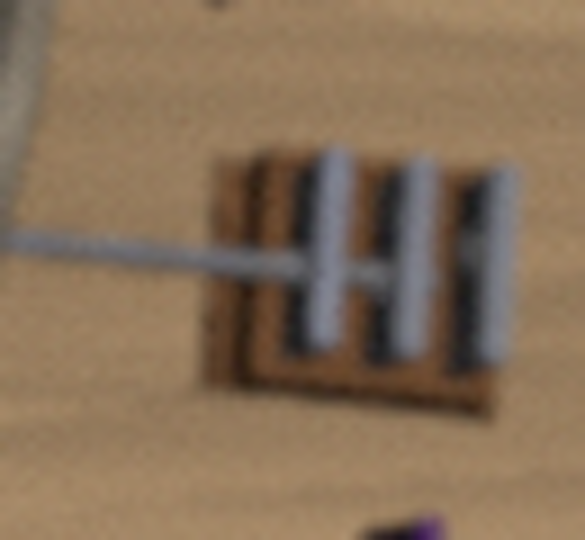

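View pics/s8.png

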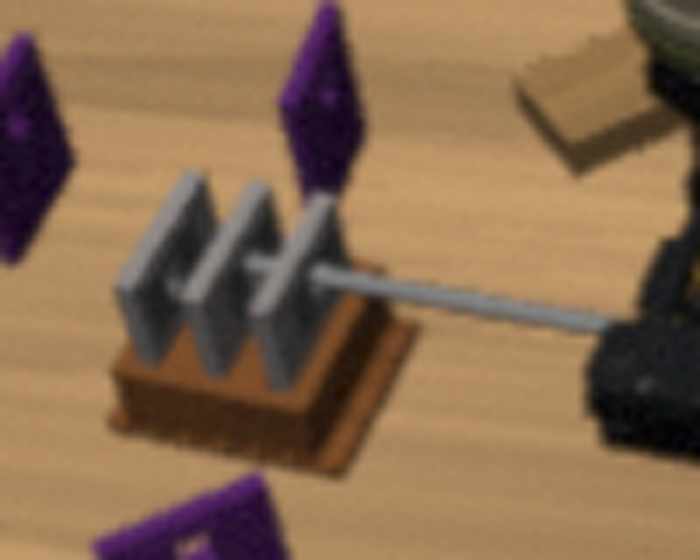

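arm_command --commands '[[0,[0,0.001,0],[0,0,0]],[0,[0,0.0025,0],[0,0,0]],[0,[0,0.004,0],[0,0,0]],[0,[0,0.0055,0],[0,0,0]],[0,[0,0.007,0],[0,0,0]],[0,[0,0.0085,0],[0,0,0]],[0,[0,0.01,0],[0,0,0]],[0,[0,0.011,0],[0,0,0]],[0,[0,0.0115,0],[0,0,0]],[0,[0,0.0115,0],[0,0,0]]]'

```text
time: 14.08
ee_pos: [0.6024, -0.0771, 0.1084]
eef_rot: [0.736, 0.677, 0.0, -0.0]
ft_force: [-2.2, 0.6, 0.4]
width: 0.0176
```

```bash
python3 st.py; python3 - <<'E'
from h import *; from bench import *
c=camera("scene");crop(c,120,150,220,230,7,"pics/s9.png")
c=camera("top");crop(c,310,170,375,230,9,"pics/t9.png")
E
```

```text
14.0833 [0.0117 0.0064 0.1084] F u,v,z -0.37 -2.23 0.44 T [-0.174  0.435 -0.326] yaw [57.09  4.81] [ 0. -0.]
```

View pics/t9.png

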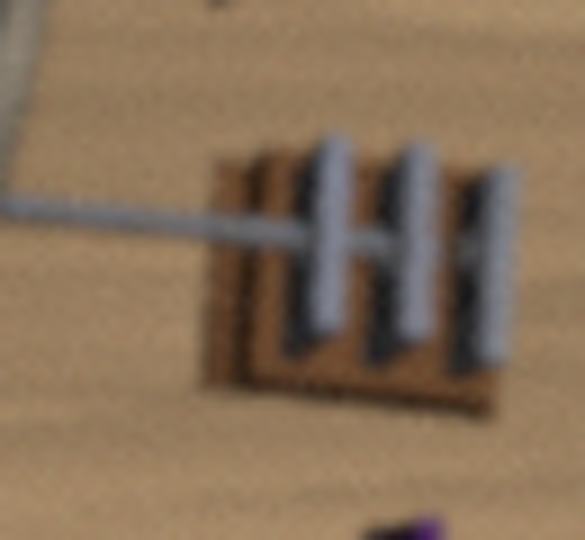

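View pics/s9.png

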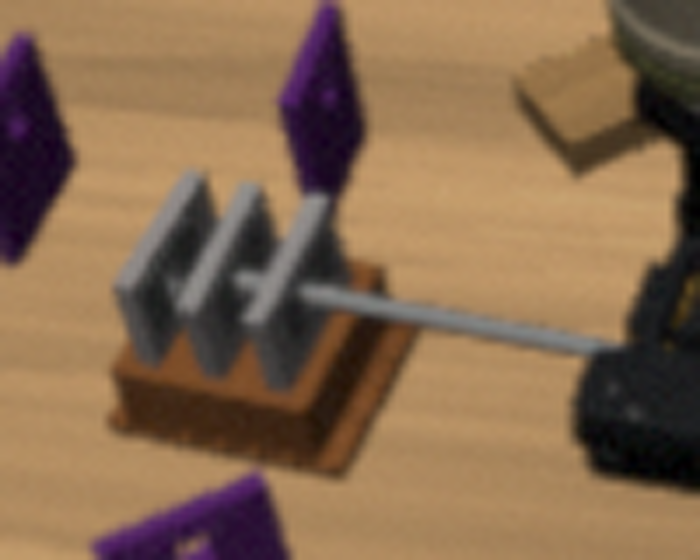

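arm_command --commands '[[0,[-0.002,0,0],[0,0,0]],[0,[-0.004,0,0],[0,0,0]],[0,[-0.006,0,0],[0,0,0]],[0,[-0.008,0,0],[0,0,0]],[0,[-0.01,0,0],[0,0,0]],[0,[-0.0115,0,0],[0,0,0]],[0,[-0.0125,0,0],[0,0,0]],[0,[-0.0135,0,0],[0,0,0]],[0,[-0.014,0,0],[0,0,0]],[0,[-0.014,0,0],[0,0,0]]]'

```text
time: 15.02
ee_pos: [0.6012, -0.0909, 0.1084]
eef_rot: [0.736, 0.677, 0.0, -0.0]
ft_force: [-1.7, 1.9, -0.0]
width: 0.0174
```

```bash
python3 st.py
```

```text
15.0167 [0.0256 0.0063 0.1084] F u,v,z -1.77 -1.84 -0.01 T [ 0.227  0.359 -0.373] yaw [57.09  4.8 ] [ 0.0003 -0.    ]
```

arm_command --commands '[[0,[-0.0005,0,0],[0,0,0]],[0,[-0.001,0,0],[0,0,0]],[0,[-0.0015,0,0],[0,0,0]],[0,[-0.002,0,0],[0,0,0]],[0,[-0.0025,0,0],[0,0,0]],[0,[-0.003,0,0],[0,0,0]],[0,[-0.003,0,0],[0,0,0]],[0,[-0.003,0,0],[0,0,0]],[0,[-0.003,0,0],[0,0,0]],[0,[-0.003,0,0],[0,0,0]]]'

```text
time: 15.85
ee_pos: [0.6009, -0.0943, 0.1084]
eef_rot: [0.736, 0.677, -0.0, 0.0]
ft_force: [-1.7, 0.4, -1.2]
width: 0.0178
```

```bash
python3 st.py;  python3 - <<'E'
from h import *; from bench import *
c=camera("scene");crop(c,120,150,220,230,7,"pics/s10.png")
c=camera("top");crop(c,310,170,375,230,9,"pics/t10.png")
E
```

```text
15.85 [0.029  0.0064 0.1084] F u,v,z -0.28 -1.74 -1.22 T [-0.068  0.395 -0.296] yaw [57.09  4.82] [-0.0003  0.0001]
```

View pics/t10.png

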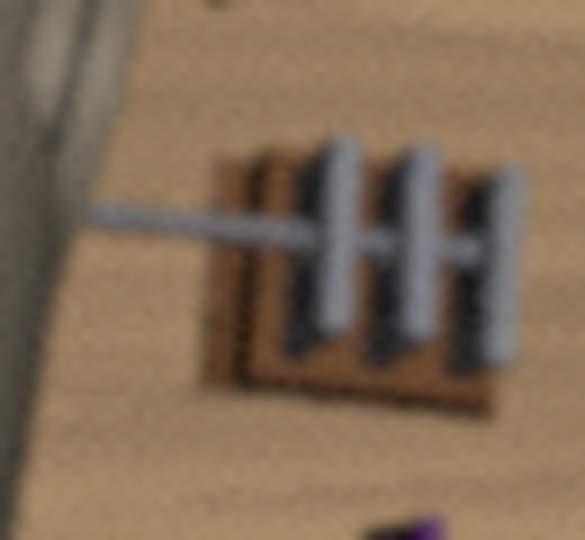

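View pics/s10.png

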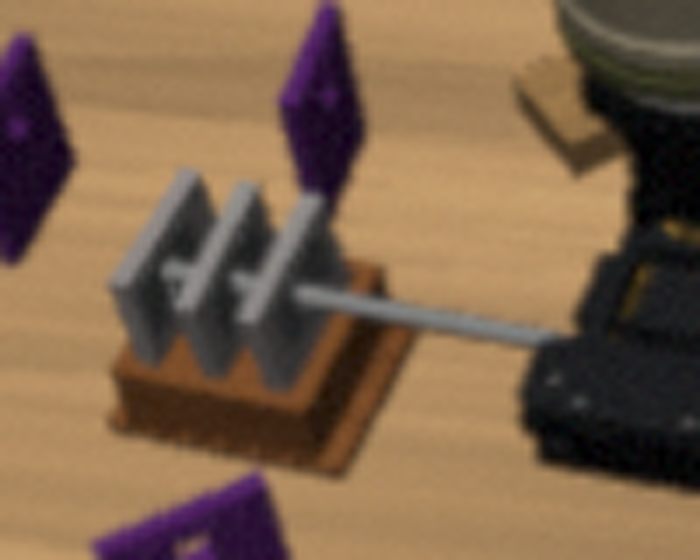

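arm_command --commands '[[0,[-0.0005,0,0],[0,0,0]],[0,[-0.001,0,0],[0,0,0]],[0,[-0.0015,0,0],[0,0,0]],[0,[-0.002,0,0],[0,0,0]],[0,[-0.0025,0,0],[0,0,0]],[0,[-0.003,0,0],[0,0,0]],[0,[-0.0035,0,0],[0,0,0]],[0,[-0.004,0,0],[0,0,0]],[0,[-0.004,0,0],[0,0,0]],[0,[-0.004,0,0],[0,0,0]]]'

```text
time: 16.78
ee_pos: [0.6006, -0.0981, 0.1084]
eef_rot: [0.736, 0.677, 0.0, 0.0]
ft_force: [-1.3, 1.2, -0.2]
width: 0.0178
```

```bash
python3 st.py; for i in 1 2 3; do python3 -c "
from bench import *
camera('top')"; python3 st.py; done; python3 - <<'E'
from h import *; from bench import *
c=camera("scene");crop(c,120,150,220,230,7,"pics/s11.png")
c=camera("top");crop(c,310,170,375,230,9,"pics/t11.png")
E
```

```text
16.7833 [0.0328 0.0063 0.1084] F u,v,z -1.1 -1.39 -0.18 T [ 0.149  0.377 -0.27 ] yaw [57.09  4.81] [-0.  0.]
16.8333 [0.0328 0.0063 0.1084] F u,v,z -0.79 -1.13 -1.79 T [ 0.115  0.369 -0.279] yaw [57.09  4.81] [-0. -0.]
16.8833 [0.0327 0.0064 0.1084] F u,v,z -0.84 -2.41 -0.73 T [ 0.151  0.378 -0.273] yaw [57.09  4.81] [-0.      0.0001]
16.9333 [0.0328 0.0063 0.1084] F u,v,z -0.05 -2.37 -0.36 T [ 0.071  0.329 -0.321] yaw [57.09  4.82] [-0.  0.]
```

View pics/t11.png

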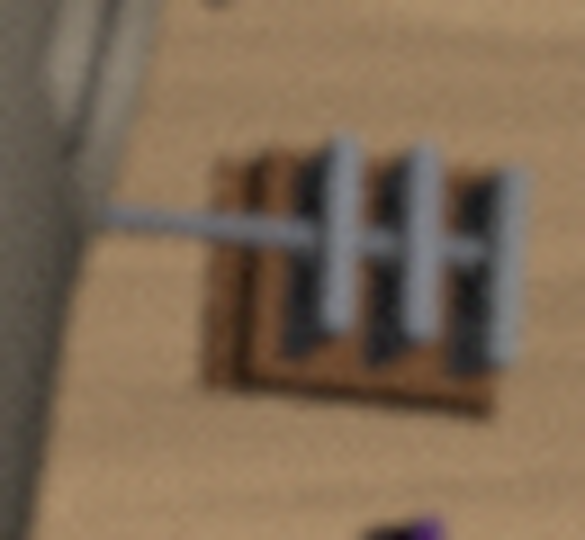

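View pics/s11.png

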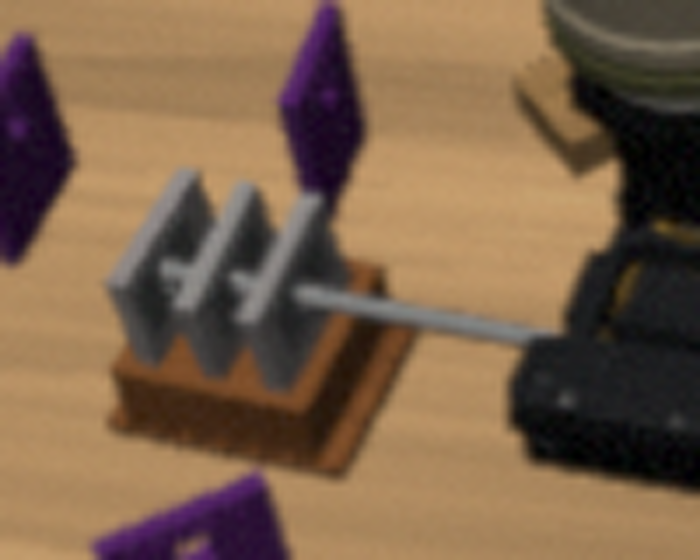

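arm_command --commands '[[0,[-0.0005,0,0],[0,0,0]],[0,[-0.001,0,0],[0,0,0]],[0,[-0.0015,0,0],[0,0,0]],[0,[-0.002,0,0],[0,0,0]],[0,[-0.0025,0,0],[0,0,0]],[0,[-0.003,0,0],[0,0,0]],[0,[-0.004,0,0],[0,0,0]],[0,[-0.005,0,0],[0,0,0]],[0,[-0.006,0,0],[0,0,0]],[0,[-0.006,0,0],[0,0,0]]]'

```text
time: 17.87
ee_pos: [0.6, -0.1043, 0.1084]
eef_rot: [0.736, 0.677, -0.0, 0.0]
ft_force: [-1.6, 0.6, -0.0]
width: 0.0177
```

```bash
python3 st.py; python3 - <<'E'
from h import *; from bench import *
c=camera("scene");crop(c,120,150,220,230,7,"pics/s12.png")
c=camera("top");crop(c,310,170,375,230,9,"pics/t12.png")
E
python3 st.py
```

```text
17.8667 [0.039  0.0063 0.1084] F u,v,z -0.46 -1.68 -0.02 T [ 0.071  0.483 -0.258] yaw [57.09  4.82] [-0.0001  0.    ]
17.9667 [0.0389 0.0063 0.1084] F u,v,z -0.5 -1.37 -1.15 T [ 0.046  0.41  -0.354] yaw [57.09  4.82] [-0.0002  0.0001]
```

View pics/t12.png

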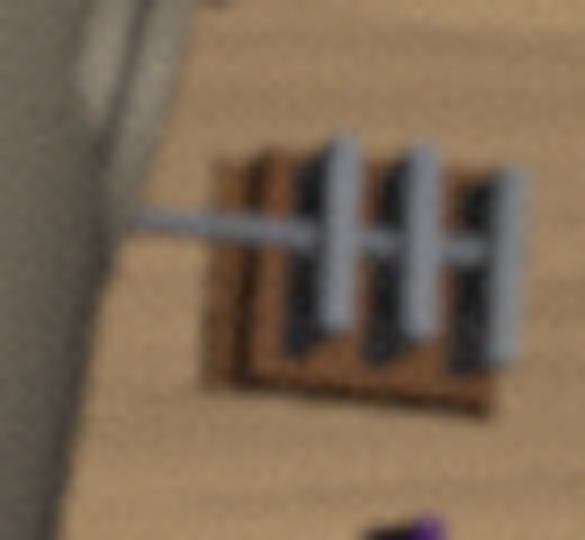

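View pics/s12.png

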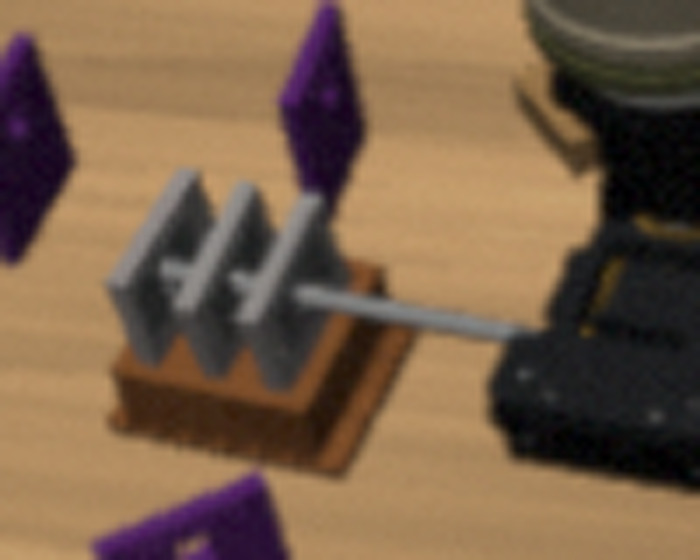

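arm_command --commands '[[0,[-0.002,0,0],[0,0,0]],[0,[-0.005,0,0],[0,0,0]],[0,[-0.008,0,0],[0,0,0]],[0,[-0.011,0,0],[0,0,0]],[0,[-0.014,0,0],[0,0,0]],[0,[-0.017,0,0],[0,0,0]],[0,[-0.02,0,0],[0,0,0]],[0,[-0.022,0,0],[0,0,0]],[0,[-0.023,0,0],[0,0,0]],[0,[-0.023,0,0],[0,0,0]]]'

```text
time: 18.8
ee_pos: [0.5981, -0.1273, 0.1084]
eef_rot: [0.736, 0.677, -0.0, 0.0]
ft_force: [-2.1, 1.5, -0.1]
width: 0.0177
```

```bash
python3 st.py; python3 - <<'E'
from h import *; from bench import *
c=camera("scene");crop(c,120,150,220,230,7,"pics/s13.png")
c=camera("top");crop(c,310,170,390,230,8,"pics/t13.png")
E
python3 st.py
```

```text
18.8 [0.0621 0.0063 0.1084] F u,v,z -1.28 -2.24 -0.1 T [-0.015  0.498 -0.269] yaw [57.09  4.83] [-0.0002  0.    ]
18.9 [0.0619 0.0063 0.1084] F u,v,z 0.48 -1.3 -0.37 T [-0.09   0.507 -0.247] yaw [57.09  4.82] [-0.0002  0.0001]
```

View pics/t13.png

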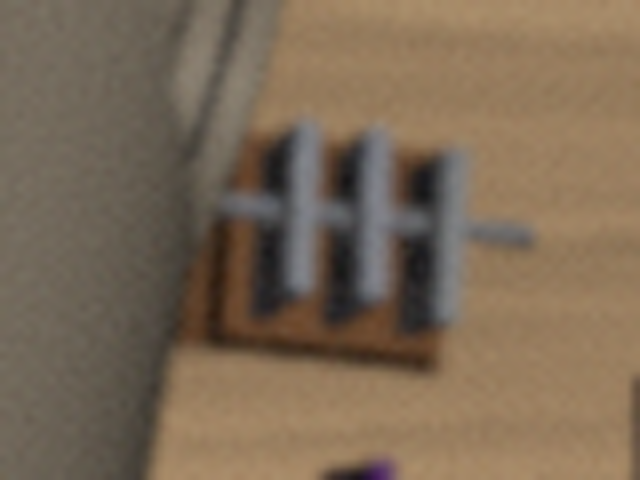

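View pics/s13.png

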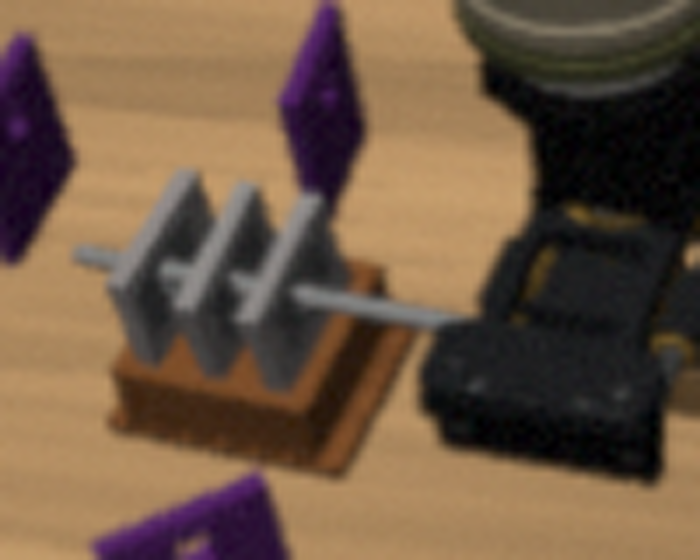

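arm_command --commands '[[0,[-0.003,0,0],[0,0,0]],[0,[-0.008,-0.0005,0],[0,0,0]],[0,[-0.013,-0.001,0],[0,0,0]],[0,[-0.018,-0.002,0],[0,0,0]],[0,[-0.022,-0.0035,0],[0,0,0]],[0,[-0.025,-0.005,0],[0,0,0]],[0,[-0.026,-0.0065,0],[0,0,0]],[0,[-0.026,-0.008,0],[0,0,0]],[0,[-0.026,-0.008,0],[0,0,0]],[0,[-0.026,-0.007,0],[0,0,0]]]'

```text
time: 19.73
ee_pos: [0.5889, -0.152, 0.1085]
eef_rot: [0.736, 0.677, 0.0, -0.0]
ft_force: [-0.0, -0.2, -0.1]
width: 0.0176
```

```bash
python3 st.py; python3 - <<'E'
from h import *; from bench import *
c=camera("top");crop(c,310,170,390,230,8,"pics/t14.png")
E
python3 st.py
```

```text
19.7333 [ 0.0875 -0.0007  0.1085] F u,v,z 0.19 -0.03 -0.07 T [-0.048  0.036  0.061] yaw [57.09  4.8 ] [ 0.0002 -0.    ]
19.7833 [ 0.0873 -0.0005  0.1084] F u,v,z -0.79 -0.0 -1.22 T [-0.051 -0.002  0.037] yaw [57.1   4.79] [0.0002 0.0001]
```

View pics/t14.png

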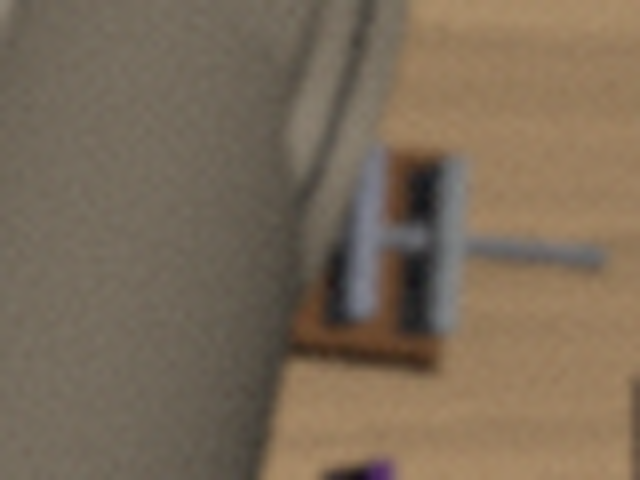

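arm_command --commands '[[0,[0,0,-0.001],[0,0,0]],[0,[0,0,-0.003],[0,0,0]],[0,[0,0,-0.005],[0,0,0]],[0,[0,0,-0.008],[0,0,0]],[0,[0,0,-0.012],[0,0,0]],[0,[0,0,-0.016],[0,0,0]],[0,[0,0,-0.02],[0,0,0]],[0,[0,0,-0.024],[0,0,0]],[0,[0,0,-0.028],[0,0,0]],[0,[0,0,-0.032],[0,0,0]]]'

```text
time: 20.62
ee_pos: [0.589, -0.1522, 0.1409]
eef_rot: [0.736, 0.677, 0.0, 0.0]
ft_force: [-0.3, -0.2, -1.7]
width: 0.0174
```

```bash
python3 st.py; python3 - <<'E'
from h import *; from bench import *
c=camera("scene");crop(c,110,130,230,230,6,"pics/s15.png")
E
```

```text
20.6167 [ 0.0877 -0.0007  0.1409] F u,v,z 0.25 -0.29 -1.7 T [ 0.058  0.07  -0.013] yaw [57.09  4.81] [0.0001 0.0002]
```

View pics/s15.png

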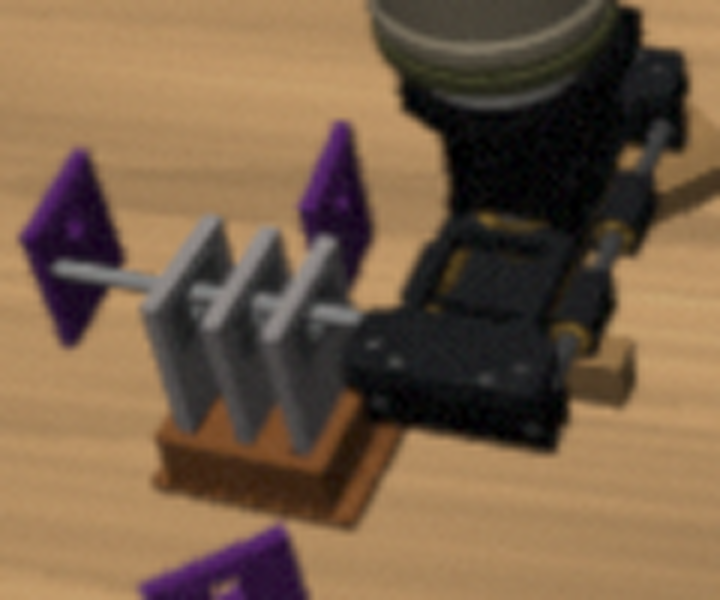

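arm_command --commands '[[0,[0,0,-0.005],[0,0,0]],[0,[0,0,-0.012],[0,0,0]],[0,[0,0,-0.022],[0,0,0]],[0,[0,0,-0.034],[0,0,0]],[0,[0,0,-0.048],[0,0,0]],[0,[0,0,-0.062],[0,0,0]],[0,[0,0,-0.076],[0,0,0]],[0,[0,0,-0.09],[0,0,0]],[0,[0,0,-0.102],[0,0,0]],[0,[0,0,-0.11],[0,0,0]]]'

```text
time: 21.5
ee_pos: [0.5894, -0.1524, 0.2527]
eef_rot: [0.736, 0.677, 0.001, 0.001]
ft_force: [-0.2, 1.0, -2.5]
width: 0.0176
```

```bash
python3 st.py; python3 - <<'E'
from h import *; from bench import *
c=camera("scene");crop(c,110,90,230,230,4,"pics/s16.png")
s=read_state();goto(s,[.5423,.3682,.25],92.06)
E
```

```text
21.5 [ 0.0878 -0.0003  0.2527] F u,v,z -1.01 -0.27 -2.46 T [ 0.089 -0.003 -0.017] yaw [57.09  4.81] [0.0001 0.0022]
shift [ 0.5149 -0.0911  0.0034] turn [ 3.500e-03  1.000e-04 -1.201e-01]
```

View pics/s16.png

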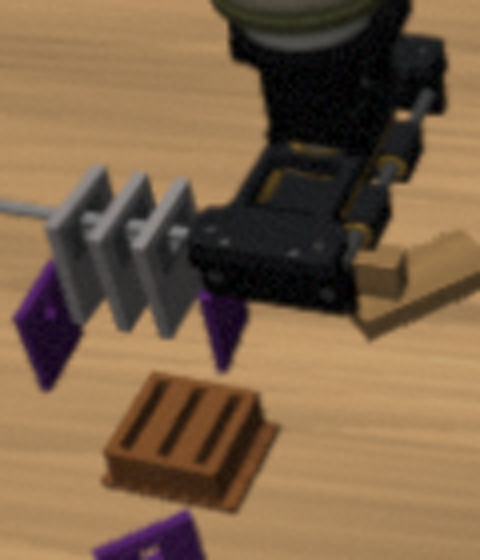

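arm_command --commands '[[0,[0.004,-0.001,0],[0,0,0]],[0,[0.012,-0.002,0],[0,0,-0.003]],[0,[0.024,-0.004,0],[0,0,-0.006]],[0,[0.04,-0.007,0],[0,0,-0.01]],[0,[0.058,-0.01,0],[0,0,-0.014]],[0,[0.078,-0.014,0],[0,0,-0.018]],[0,[0.099,-0.018,0],[0,0,-0.023]],[0,[0.121,-0.022,0],[0,0,-0.028]],[0,[0.144,-0.026,0],[0,0,-0.034]],[0,[0.168,-0.03,0],[0,0,-0.04]]]'

```text
time: 22.38
ee_pos: [0.5723, 0.02, 0.2497]
eef_rot: [0.722, 0.692, -0.0, -0.0]
ft_force: [1.3, -0.5, -2.4]
width: 0.0175
```

```bash
python3 st.py; python3 - <<'E'
from h import *; from bench import *
s=read_state();goto(s,[.5423,.3682,.25],92.06)
E
```

```text
22.3833 [-0.0826 -0.0317  0.2497] F u,v,z 0.35 1.32 -2.38 T [ 0.065  0.042 -0.036] yaw [57.24  2.44] [ 0.     -0.0012]
shift [ 3.466e-01 -4.490e-02 -3.000e-04] turn [-0.0012 -0.0001 -0.0786]
```

arm_command --commands '[[0,[0.025,-0.003,0],[0,0,-0.006]],[0,[0.05,-0.006,0],[0,0,-0.012]],[0,[0.075,-0.01,0],[0,0,-0.018]],[0,[0.1,-0.013,0],[0,0,-0.024]],[0,[0.125,-0.016,0],[0,0,-0.03]],[0,[0.15,-0.019,0],[0,0,-0.036]],[0,[0.175,-0.022,0],[0,0,-0.042]],[0,[0.2,-0.026,0],[0,0,-0.048]],[0,[0.225,-0.029,0],[0,0,-0.054]],[0,[0.25,-0.032,0],[0,0,-0.06]]]'

```text
time: 23.22
ee_pos: [0.5507, 0.2714, 0.2496]
eef_rot: [0.701, 0.713, -0.001, -0.0]
ft_force: [0.4, 0.1, -1.7]
width: 0.0176
```

```bash
python3 - <<'E'
from h import *; from bench import *
s=read_state();print(s["ee_pos"]);goto(s,[.5423,.3682,.25],92.06)
E
```

```text
[0.55074211 0.27138835 0.24960502]
shift [ 0.0969 -0.0067 -0.0004] turn [-0.0013  0.0002 -0.0182]
```

arm_command --commands '[[0,[0.022,-0.0015,0],[0,0,-0.004]],[0,[0.042,-0.003,0],[0,0,-0.008]],[0,[0.06,-0.0045,0],[0,0,-0.012]],[0,[0.074,-0.0055,0],[0,0,-0.015]],[0,[0.085,-0.006,0],[0,0,-0.018]],[0,[0.093,-0.0065,0],[0,0,-0.018]],[0,[0.097,-0.0065,0],[0,0,-0.018]],[0,[0.097,-0.0065,0],[0,0,-0.018]],[0,[0.097,-0.0065,0],[0,0,-0.018]],[0,[0.097,-0.0065,0],[0,0,-0.018]]]'

```text
time: 24.05
ee_pos: [0.5447, 0.3646, 0.2506]
eef_rot: [0.696, 0.718, -0.0, 0.0]
ft_force: [0.8, 0.4, -1.5]
width: 0.0174
```

```bash
python3 - <<'E'
from h import *; from bench import *
s=read_state();print(s["ee_pos"],s["torque"]);goto(s,[.5423,.3682,.165],92.06)
c=camera("scene");crop(c,300,110,440,240,5,"pics/s17.png")
c=camera("top");crop(c,90,170,230,240,5,"pics/t17.png")
E
```

```text
[0.5447216  0.36463123 0.25057122] [ 0.06559622 -0.00246181  0.02373171]
shift [ 0.0037 -0.0023  0.0856] turn [ 0.0003  0.0004 -0.0035]
```

View pics/s17.png

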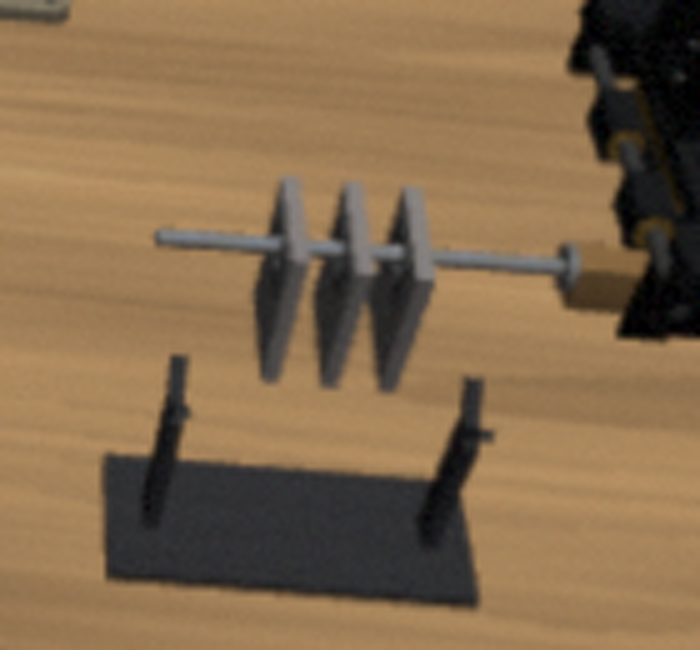

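View pics/t17.png

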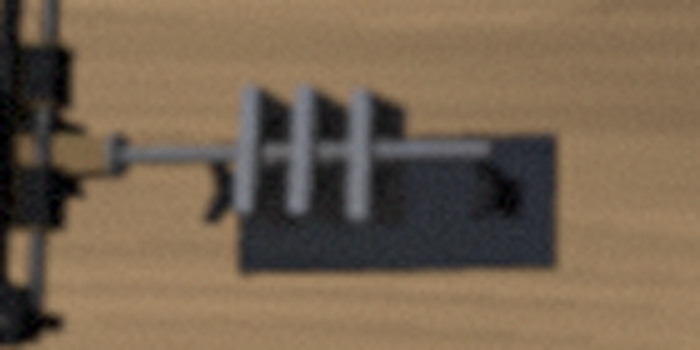

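arm_command --commands '[[0,[0.002,-0.001,0.004],[0,0,-0.003]],[0,[0.0035,-0.002,0.012],[0,0,-0.003]],[0,[0.0035,-0.002,0.022],[0,0,-0.003]],[0,[0.0035,-0.002,0.034],[0,0,-0.003]],[0,[0.0035,-0.002,0.046],[0,0,-0.003]],[0,[0.0035,-0.002,0.058],[0,0,-0.003]],[0,[0.0035,-0.002,0.068],[0,0,-0.003]],[0,[0.0035,-0.002,0.076],[0,0,-0.003]],[0,[0.0035,-0.002,0.08],[0,0,-0.003]],[0,[0.0035,-0.002,0.08],[0,0,-0.003]]]'

```text
time: 24.98
ee_pos: [0.5417, 0.369, 0.1692]
eef_rot: [0.694, 0.72, -0.001, -0.0]
ft_force: [-0.1, 1.1, -2.0]
width: 0.0175
```

```bash
python3 - <<'E'
from h import *; from bench import *
s=read_state();print(s["ee_pos"],s["torque"],s["ft_force"]);goto(s,[.5423,.3682,.1455],92.06)
c=camera("scene");crop(c,300,130,440,240,5,"pics/s18.png")
c=camera("top");crop(c,90,170,230,240,5,"pics/t18.png")
E
```

```text
[0.54172343 0.36899416 0.1692264 ] [0.11426398 0.0570817  0.00289324] [-0.1083214   1.08227156 -1.99223502]
shift [-0.0008  0.0006  0.0237] turn [-0.0013  0.0009  0.001 ]
```

View pics/s18.png

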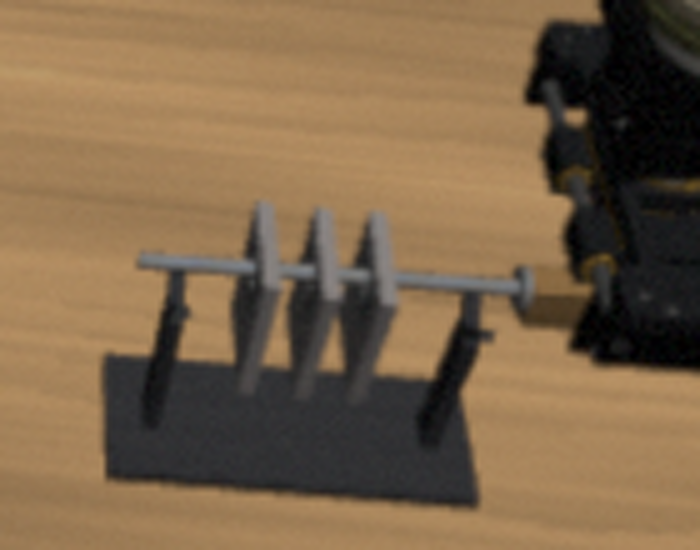

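View pics/t18.png

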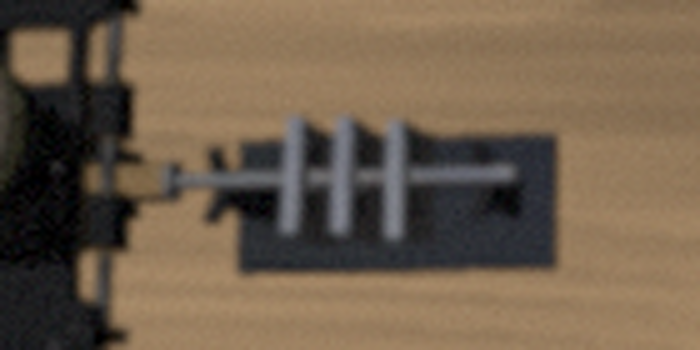

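arm_command --commands '[[0,[-0.0005,0.0005,0.003],[0,0,0]],[0,[-0.0005,0.0005,0.006],[0,0,0]],[0,[-0.0005,0.0005,0.009],[0,0,0]],[0,[-0.0005,0.0005,0.012],[0,0,0]],[0,[-0.0005,0.0005,0.015],[0,0,0]],[0,[-0.0005,0.0005,0.018],[0,0,0]],[0,[-0.0005,0.0005,0.02],[0,0,0]],[0,[-0.0005,0.0005,0.0215],[0,0,0]],[0,[-0.0005,0.0005,0.0225],[0,0,0]],[0,[-0.0005,0.0005,0.0225],[0,0,0]]]'

```text
time: 25.92
ee_pos: [0.5425, 0.3687, 0.1477]
eef_rot: [0.694, 0.72, -0.0, -0.0]
ft_force: [-0.5, -0.3, -1.3]
width: 0.0175
```

```bash
python3 - <<'E'
from h import *; from bench import *
s=read_state();print(s["ee_pos"],s["torque"],s["ft_force"]);goto(s,[.5423,.3682,.1455],92.06)
c=camera("scene");crop(c,300,140,440,240,5,"pics/s19.png")
E
```

```text
[0.54252381 0.36871055 0.14771325] [0.08867259 0.02170649 0.03681327] [-0.47081538 -0.33313593 -1.29032695]
shift [-0.0005 -0.0002  0.0022] turn [-0.0002  0.0001  0.001 ]
```

View pics/s19.png

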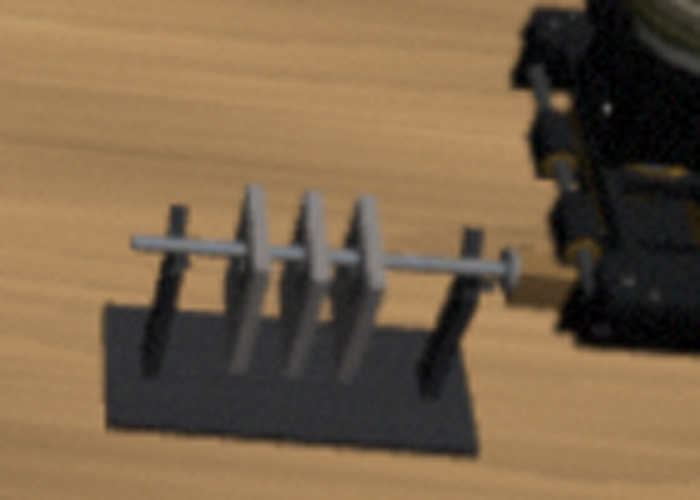

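arm_command --commands '[[0,[0,0,0.0005],[0,0,0]],[0,[0,0,0.001],[0,0,0]],[0,[0,0,0.0015],[0,0,0]],[0,[0,0,0.002],[0,0,0]],[0,[0,0,0.0022],[0,0,0]],[0,[0,0,0.0024],[0,0,0]],[0,[0,0,0.0024],[0,0,0]],[0,[0,0,0.0024],[0,0,0]],[0,[0,0,0.0024],[0,0,0]],[0,[0,0,0.0024],[0,0,0]]]'

```text
time: 26.8
ee_pos: [0.5426, 0.3688, 0.1458]
eef_rot: [0.694, 0.72, 0.0, -0.0]
ft_force: [-1.4, -0.6, 2.4]
width: 0.0176
```

```bash
python3 - <<'E'
from h import *; from bench import *
s=read_state();print(s["ee_pos"],s["torque"],s["ft_force"])
c=camera("scene");crop(c,300,140,440,240,5,"pics/s20.png")
c=camera("top");crop(c,90,170,230,240,5,"pics/t20.png")
E
```

```text
[0.542641   0.36878754 0.14576227] [-0.22816906  0.29331147 -0.07868295] [-1.41178371 -0.59811064  2.4071666 ]
```

View pics/t20.png

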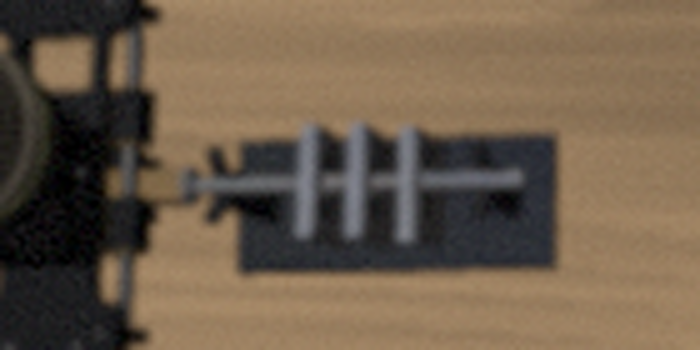

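arm_command --commands '[[21,[0,0,0],[0,0,0]],[22,[0,0,0],[0,0,0]],[24,[0,0,0],[0,0,0]],[26,[0,0,0],[0,0,0]],[30,[0,0,0],[0,0,0]],[36,[0,0,0],[0,0,0]],[44,[0,0,0],[0,0,0]],[52,[0,0,0],[0,0,0]],[60,[0,0,0],[0,0,0]],[70,[0,0,0],[0,0,0]]]'

```text
time: 27.73
ee_pos: [0.5426, 0.3688, 0.1455]
eef_rot: [0.694, 0.72, 0.0, -0.0]
ft_force: [-0.2, 0.5, -0.6]
width: 0.0504
```

```bash
python3 - <<'E'
from h import *; from bench import *
s=read_state();print(s["ee_pos"],s["torque"],s["ft_force"],s["width"])
c=camera("scene");crop(c,300,140,440,240,5,"pics/s21.png")
c=camera("wrist");crop(c,0,0,512,384,1.3,"pics/w21.png")
E
```

```text
[0.54255924 0.36878068 0.14553272] [-0.10992545  0.02450857 -0.02511401] [-0.21556399  0.50495103 -0.62340647] 0.05044787404449449
```

View pics/s21.png

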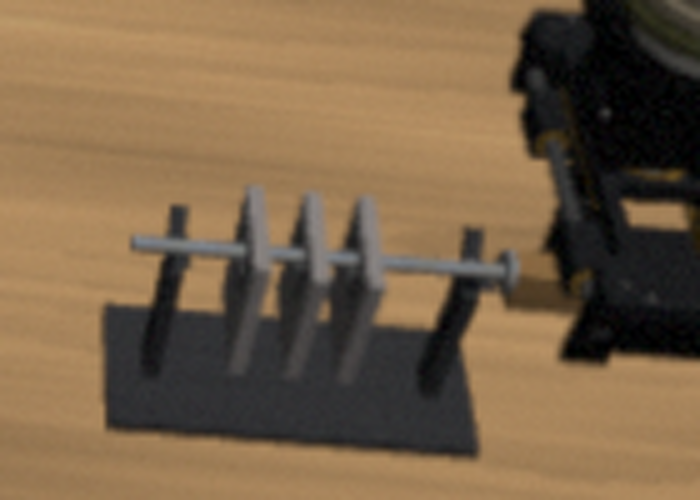

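View pics/w21.png

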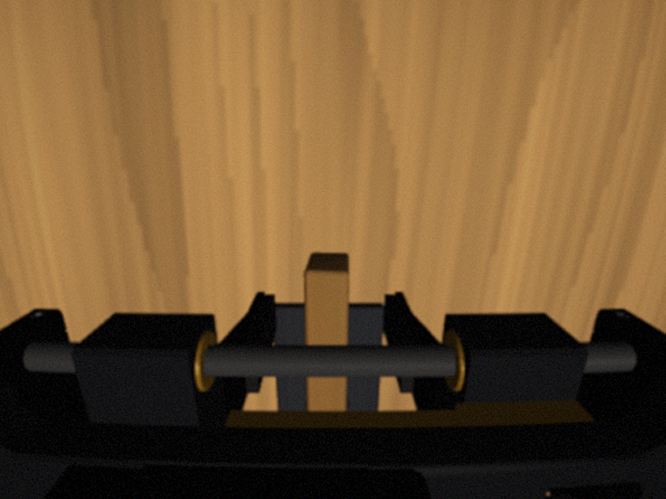

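Released and stable; back off straight up while opening fully.

arm_command --commands '[[85,[0,0,0],[0,0,0]],[100,[0,0,0],[0,0,0]],[100,[0,0,-0.005],[0,0,0]],[100,[0,0,-0.015],[0,0,0]],[100,[0,0,-0.03],[0,0,0]],[100,[0,0,-0.05],[0,0,0]],[100,[0,0,-0.075],[0,0,0]],[100,[0,0,-0.1],[0,0,0]],[100,[0,0,-0.12],[0,0,0]],[100,[0,0,-0.13],[0,0,0]]]'

```text
time: 28.67
ee_pos: [0.5434, 0.3691, 0.2798]
eef_rot: [0.694, 0.72, 0.002, 0.0]
ft_force: [0.2, 0.6, 0.2]
width: 0.0867
```

arm_command --commands '[[100,[0.02,0,0],[0,0,0]],[100,[0.05,0,0],[0,0,0]],[100,[0.07,0,0],[0,0,0]],[100,[0.08,0,0],[0,0,0]],[100,[0.08,0,0],[0,0,0]],[100,[0.08,0,0],[0,0,0]],[100,[0.08,0,0],[0,0,0]],[100,[0.08,0,0],[0,0,0]],[100,[0.08,0,0],[0,0,0]],[100,[0.08,0,0],[0,0,0]]]'

```text
time: 29.5
ee_pos: [0.54, 0.4478, 0.2759]
eef_rot: [0.694, 0.72, 0.0, 0.0]
ft_force: [-0.9, -0.4, 0.1]
width: 0.0868
```

```bash
python3 - <<'E'
from h import *; from bench import *
s=read_state();print(s["time"],s["ee_pos"],s["ft_force"],s["width"])
c=camera("scene");crop(c,0,0,512,384,1.5,"pics/s22.png");crop(c,310,150,440,240,6,"pics/s22b.png")
c=camera("top");crop(c,0,80,512,384,1.5,"pics/t22.png");crop(c,90,180,220,240,6,"pics/t22b.png")
E
```

```text
29.5 [0.54000479 0.44784555 0.2759069 ] [-0.86997818 -0.42666339  0.11652146] 0.08676221981645257
```

View pics/s22.png

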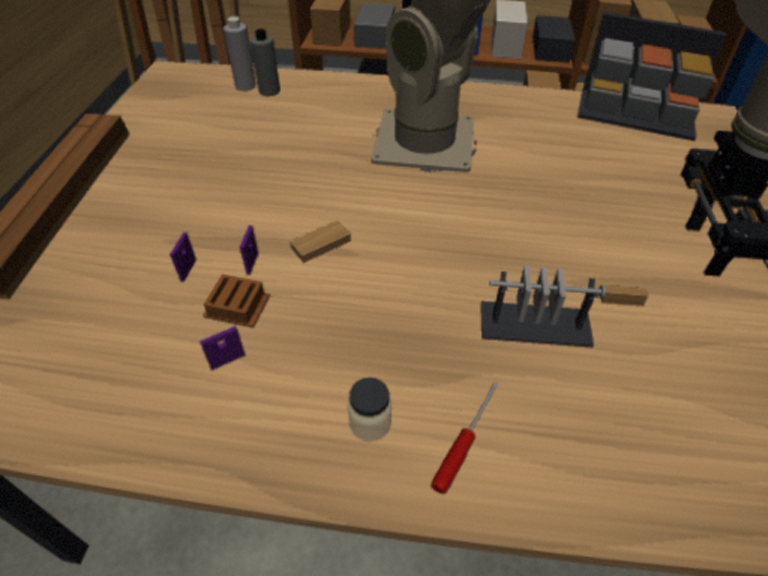

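View pics/s22b.png

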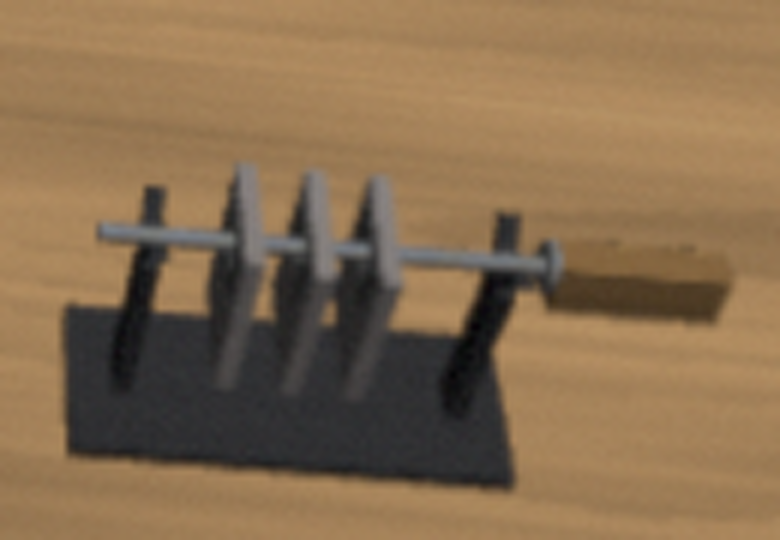

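View pics/t22b.png

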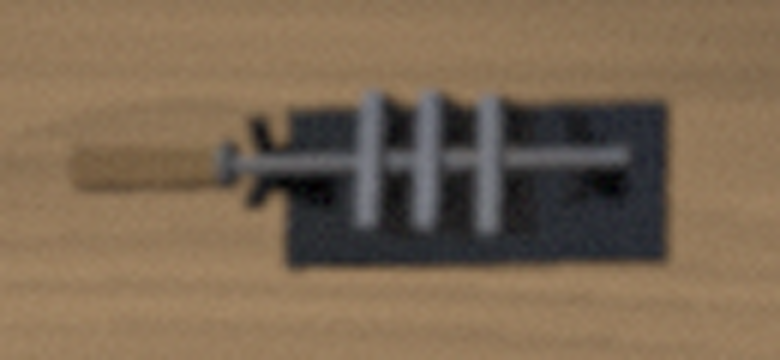

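View pics/t22.png

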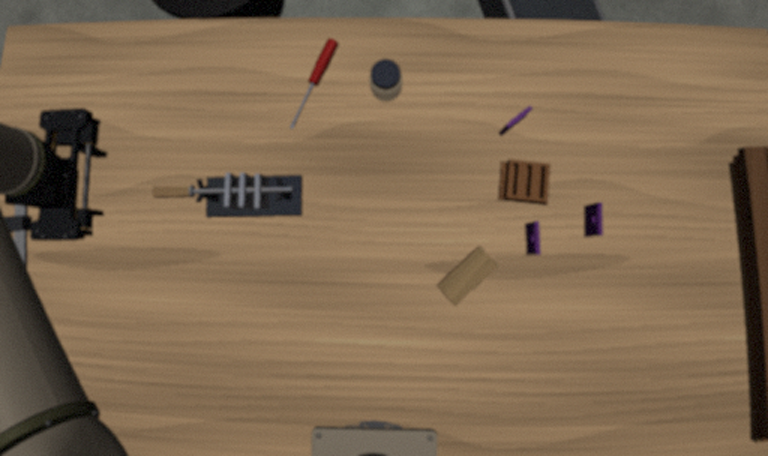

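The rod rests in both forks with the three plates hanging between them. The rack is empty, the bystanders and purple plates haven't moved, and the gripper is clear, so I'm handing the job in.

```bash
python3 -c "
from bench import *
print(close_job())"
```

```text
the job is handed in; nothing more can be done
None
```

The rod is back in both forks of the stand with the three plates hanging between them, and the job is handed in at about 29.6 s. I took the rod by its handle and threaded bushes 1 and 2 about 5 mm to one side of the rack's middle. I then carried them about 11.5 mm sideways to reach bush 3. I centred the rod again, lifted all three plates out together, hung the rod and let go.

- **Forces:** the highest force I read was about 3 N, both while threading and on seating, well under the 20 N limit. Readings were taken between moves, so brief peaks within a move were not seen.
- **Final pictures (scene and top):** the rack is empty and the gripper is clear of everything. The jar, screwdriver, offcut and purple look-alikes look where they were at the start, judged by eye.
- **Disagreement:** the top camera read about 2–3 mm off the wrist camera in x. I relied on the wrist camera, which matched the arm's own position when it gripped the handle.
- **During threading:** plates 1 and 2 tilted a few millimetres in their slots during the sideways move, then straightened once the rod was centred.

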